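# Pack the desk tray with the stacking parts boxes and the paint pots

## Task

Tidy the hobby desk into the wooden tray: set the deep lugged parts box flat in the tray's long bay and lock the shallow lugged box on top of it, so that its base sits fully down over the lugs of the deep box's lid; put the two squat plain round pots in the two short wells, one standing in each. Leave the longer plain-lidded box and the flat little tin where they lie, and keep what you move upright.

Things in the scene. Friction and masses are not known exactly. Their poses are not given: they have to be found in the camera images.
- tray: Fixed wooden tray, 214 (x) x 76 (y) mm, lying on the 2.5 mm thick cutting mat; floor 4 mm thick, walls 5 mm thick, tops 16 mm above the mat. Along its x, inside lengths: long bay 86 mm, centre x = -59 mm; two short wells of 54 mm, centres x = +16 and x = +75; all 66 mm inside across y, centred at y = 0. Origin: centre of underside, on the mat; z up. Loose things start on the bare desk (z = 0).
- deep_box: Loose pale-grey parts box, grey lid, 66 (x) x 46 (y) mm, 40 mm high to the lid's flat, 100 g. Two round black lugs (12 mm wide, 6 high, tapered) on the lid at x = +19, -19 mm; square recesses (18 mm wide, 8 deep) below them in the base; ends alike. Grip across the 46 mm. Origin: centre of underside, z up. The deep one; lies along the tray's length.
- shallow_box: Loose pale-grey parts box, grey lid, 66 (x) x 46 (y) mm, 24 mm high to the lid's flat, 70 g. Two round black lugs (12 mm wide, 6 high, tapered) on the lid at x = +19, -19 mm; square recesses (18 mm wide, 8 deep) below them in the base; ends alike. Grip across the 46 mm. Origin: centre of underside, z up. The shallow one; seated, its origin is 40 mm above the deep box's, with 3 mm play each way.
- pot_a: One of two alike loose squat plain round paint pots, blue, 35 mm across and 36 mm high, about 40 g; straight-sided; grip across it, any direction. Origin: centre of its underside, z up.
- pot_b: One of two alike loose squat plain round paint pots, blue, 35 mm across and 36 mm high, about 40 g; straight-sided; grip across it, any direction. Origin: centre of its underside, z up.
- plain_box: Look-alike to leave: loose parts box of the same greys, 78 (its x) x 46 x 24 mm, with a plain flat lid without lugs. Origin: centre of its underside.
- flat_tin: Look-alike to leave: loose flat round pale-grey tin, 31 mm across, 11 mm high. Origin: centre of its underside.
Mind the look-alikes: they are no part of the job. Leave any white look-alike of the pot_b alone.

How it is judged:
At the end, for the whole second after the job is handed in: Deep box flat in the bay, centred within 13 mm; shallow box seated on its lugs (37 to 42.5 mm higher, within 6 mm sideways, 0.15 rad); one pot in each well, within 13 mm along, 18 mm across; all four down, upright within 0.1 rad; plain box and tin moved under 30 mm; all at rest (x of deep_box in the frame of tray between -0.072 and -0.046 m and y of deep_box in the frame of tray between -0.013 and 0.013 m and z of deep_box in the frame of tray between 0.001 and 0.007 m and angle between each of deep_box, shallow_box's own z axis and vertical below 0.1 rad and horizontal distance between shallow_box and deep_box below 0.006 m and z of shallow_box in the frame of deep_box between 0.037 and 0.0425 m and angle between the x axis of shallow_box and the x axis of deep_box, either way round below 0.15 rad and (((x of pot_a in the frame of tray between 0.003 and 0.029 m and y of pot_a in the frame of tray between -0.018 and 0.018 m and z of pot_a in the frame of tray between 0.001 and 0.007 m and angle between pot_a's own z axis and vertical below 0.1 rad) and (x of pot_b in the frame of tray between 0.062 and 0.088 m and y of pot_b in the frame of tray between -0.018 and 0.018 m and z of pot_b in the frame of tray between 0.001 and 0.007 m and angle between pot_b's own z axis and vertical below 0.1 rad)) or ((x of pot_b in the frame of tray between 0.003 and 0.029 m and y of pot_b in the frame of tray between -0.018 and 0.018 m and z of pot_b in the frame of tray between 0.001 and 0.007 m and angle between pot_b's own z axis and vertical below 0.1 rad) and (x of pot_a in the frame of tray between 0.062 and 0.088 m and y of pot_a in the frame of tray between -0.018 and 0.018 m and z of pot_a in the frame of tray between 0.001 and 0.007 m and angle between pot_a's own z axis and vertical below 0.1 rad))) and linear speed of each of deep_box, shallow_box, pot_a, pot_b, plain_box, flat_tin below 0.02 m/s and distance of each of plain_box, flat_tin from where it was at the start of the episode below 0.03 m); the robot touches nothing.
It fails at once if a box or pot that belongs in the tray is tipped by more than 0.7 rad (angle between any of deep_box, shallow_box, pot_a, pot_b's own z axis and vertical above 0.7 rad).
It fails at once if the plain box or the flat tin is moved by more than 30 mm (distance of any of plain_box, flat_tin from where it was at the start of the episode above 0.03 m).
It also fails if it takes over 106 s, if anything falls off the work surface, if the arm or the gripper's body presses on something with over 40 N, if the wrist force passes 120 N, or if a joint passes its speed limit or range.

## Robot

A 6-joint arm with a two-finger parallel gripper is mounted at the origin on a cart in front of the work surface, level with it; the furniture and walls round the work are solid. World frame = base frame: x ahead of the robot, y to its left, z up, the work surface at z = 0. Lengths are in m, angles in rad, forces in N, time in s.
With the tool pointing down it reaches from about 0.275 to 1 m from the base axis. Payload 8.4 kg.
Tool frame: the origin (TCP) lies on the centre line of the jaws, within the pads' length; the fingertips stand 25 mm ahead of it and the grasp point (between the pads) lies 6 mm ahead of it; z points along the fingers, y is the line along which they close (so a half turn about z gives the same grasp; the last joint's range is limited). The gripper opens to 85 mm and grips with 20 to 120 N. Pads are 22 mm wide; open, the fingers measure 114 mm over their backs; the gripper's body (76 mm by 85 mm) begins 54 mm behind the grasp point. The pads swing forward as they close: fully open they stand 13 mm farther back than shut.
Start: joints at [1.134, 0.353, 1.633, -0, 1.155, -0.002], TCP at [0.263, 0.567, 0.256] pointing down, gripper open.
Joint ranges: [-2.63, 2.63], [-0.92, 2.1], [0.06, 2.66], [-1.3, 4.44], [0, 2.69], [-3.02, 3.02]. Speed limits (rad/s): [2.22, 2.22, 2.79, 3.14, 3.14, 3.14].

## Interface

Orientations are given as [roll, pitch, yaw] about the fixed x, y, z axes, in that order (R = Rz(yaw) Ry(pitch) Rx(roll)).
In Python, from station import sense, get_image, camera_info, hand_in gives the robot as it stands.
- The arm moves only by the tool servo_tool, never from a script. Its argument "series" is one flat list of numbers, 7 for each row, row after row: the closure, from 0 (fully open) to 1 (shut), then the shift along the tool's x, y, z in units of 120 mm (1.0 is 120 mm), then the turn, a rotation vector about the tool's x, y, z in units of 360 degrees (1.0 is 360 degrees). In form: [gripper, x, y, z, ax, ay, az, gripper, x, y, z, ax, ay, az, ...]. A call has 1 to 5 rows; each row is the pose to reach, as a shift and turn from the pose commanded when the call began, along the tool's axes at that moment, turning the shorter way round; what a row does not reach only later rows make up. A row lasts 1/12 s, in which the tool goes at most 41.7 mm and 7.16 degrees, less where a joint would pass 70% of its speed; a pose out of reach is approached as far as the arm can. A call with a number of a shift or a turn outside -1 to 1 is refused whole. A call with a gripper value outside its range is refused whole. The fingers move at their own pace and stop on an object; "newtons" is the grip in N (left out, the last holds). Time passes only in rows, so rows that repeat a pose let the fingers close. It gives the time, the measured TCP pose, the force, the opening and the grip force at its end, in the units of the state.
- sense(): the state, without advancing time (a new reading comes with each control period).
- get_image(name): name is "scene" or "top" or "wrist"; returns the picture (384x512x3 uint8, blue, green, red); there is no depth.
- camera_info(name): a dict with "mtx" (3x3 intrinsics, pixels), "dist" ([k1, k2, p1, p2, k3] as OpenCV has them; the pictures are not rectified), "R" (3x3) and "t" (3): a world point X has camera coordinates R X + t. Camera axes: x right, y down, z forward; pixel columns grow to the right and rows downward; lengths in m; the calibration is good to about 2 mm. A picture is of the moment at which its call begins: read the wrist's pose just before it. camera_info takes no time and is no camera call; for the wrist camera it gives the pose at the moment of the call.
- hand_in(): hands the job in; it is judged then, once.
The state is a dict: "t": time; "joint_positions": joint angles; "dq": joint speeds; "tau": joint torques, N m; "ee_pos": TCP position; "orientation": TCP orientation; "wrist_force": force on the tool from outside, world axes, zero at the start; "wrist_torque": the same for the moment, N m; "opening": finger opening in m; "gripper_force": force on a finger pad.
Only numpy, scipy, OpenCV 4.12 (cv2) and the standard library are available. Lean on these libraries where they do the work, as an engineer would, in place of code of your own. Each camera call takes 0.05 s, during which the arm holds its last target. There are 200 camera calls.

## Working session

There is one attempt and no reset: what is moved stays moved. The work goes in short steps, Python scripts to look and compute and a tool call to move; the robot and the scene stay as the last step left them, time stands still between calls to the robot, and variables do not carry over. Pictures are saved under pics/ and viewed, at most 14 in all, crops included, and the job is handed in when it is done.

Besides the shell and the picture viewer there is one more tool, called by a JSON object that holds its "api" and its "payload", one argument or row to a line. servo_tool: Moves the arm, as the interface text tells. Its arguments: {"type":"object","properties":{"series":{"type":"array"},"newtons":{"type":"number"}},"required":["series"]}

```bash
mkdir -p pics; ls; python3 - <<'E'
from station import *
import cv2
for n in("scene","top"):
    cv2.imwrite(f"pics/{n}0.png",cv2.resize(get_image(n),(800,600),interpolation=cv2.INTER_CUBIC))
    c=camera_info(n);print(n,c["mtx"],c["dist"],c["R"],c["t"])
print(sense())
E
```

```text
pics
scene [[417.90654001   0.         253.89398468]
 [  0.         417.90654001 187.7131309 ]
 [  0.           0.           1.        ]] [0.00373135 0.         0.         0.         0.        ] [[-0.82780698 -0.56062813 -0.02077738]
 [-0.29764112  0.47027872 -0.83081146]
 [ 0.47554743 -0.68156733 -0.55616599]] [0.42717548 0.17623575 0.8706536 ]
top [[423.96165982   0.         261.99648158]
 [  0.         423.96165982 189.04588389]
 [  0.           0.           1.        ]] [0.01111214 0.         0.         0.         0.        ] [[ 0.02769415 -0.99944611 -0.01845267]
 [-0.99556125 -0.02591602 -0.09047742]
 [ 0.08994909  0.02087646 -0.99572754]] [0.00142088 0.53155689 1.13685869]
{'t': 0.1, 'joint_positions': array([ 1.13361922e+00,  3.53588459e-01,  1.63402318e+00, -1.94172683e-05,
        1.15520386e+00, -2.41555828e-03]), 'dq': array([-0.00145609, -0.00149228, -0.00018588,  0.00160853,  0.00041952,
       -0.00132567]), 'tau': array([ 2.36015949e-04, -6.06365991e+01, -3.42817891e+01,  7.09430697e-05,
        4.06204621e-03,  6.04225397e-05]), 'ee_pos': array([0.26310066, 0.56650854, 0.25564641]), 'orientation': array([-3.14036976e+00,  1.48008978e-05,  2.70683896e+00]), 'wrist_force': array([-0.08673693,  0.26593175, -0.06652999]), 'wrist_torque': array([-0.00857294, -0.02734866,  0.01057566]), 'gripper_force': 0.0, 'opening': 0.08551572074652244}
```

View pics/top0.png

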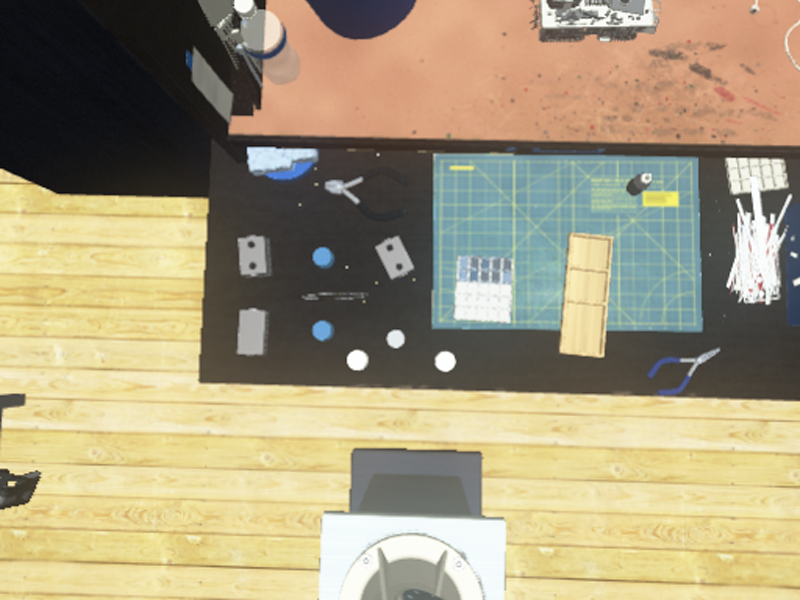

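View pics/scene0.png

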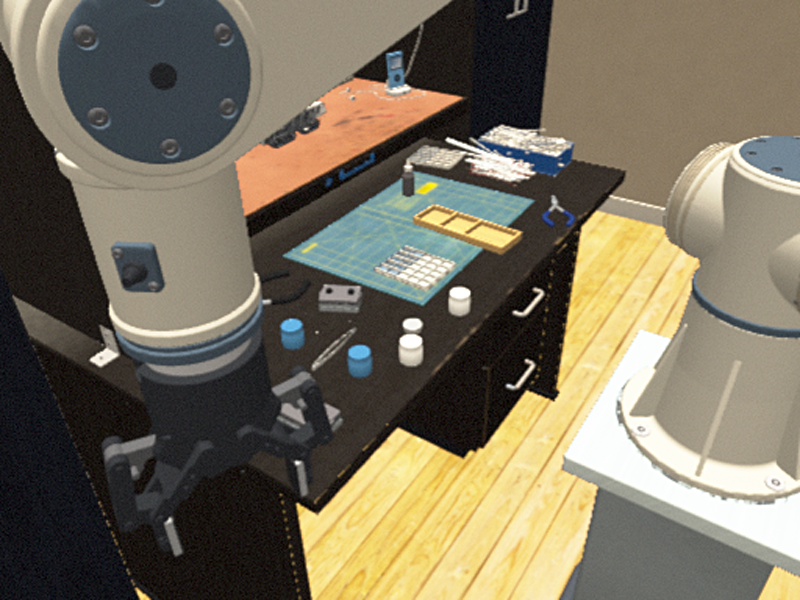

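The top view shows lugged boxes at (254,257) and (394,257), and the plain-lidded box at (253,332). The blue pots are at (322,257) and (322,330), with white look-alikes at (357,360) and (445,360), and the tin is at (395,338). The tray is at (586,295) with its long bay at the near end. Next I'll enlarge the crops.

```bash
cat > h.py <<'E'
import numpy as np, cv2, json
from station import *
def ray(c,uv):
    p=cv2.undistortPoints(np.array([[uv]],float),c["mtx"],c["dist"])[0,0]
    R=np.array(c["R"]);t=np.array(c["t"]); d=R.T@np.r_[p,1]
    return -R.T@t,d/np.linalg.norm(d)
def atz(c,uv,z):
    o,d=ray(c,uv);return o+d*(z-o[2])/d[2]
def tri(rays):
    A=np.zeros((3,3));b=np.zeros(3)
    for o,d in rays:
        P=np.eye(3)-np.outer(d,d);A+=P;b+=P@o
    x=np.linalg.solve(A,b);return x,[np.linalg.norm(np.cross(x-o,d)) for o,d in rays]
def proj(c,X):
    R=np.array(c["R"]);return cv2.projectPoints(np.array([X],float),cv2.Rodrigues(R)[0],np.array(c["t"]),c["mtx"],c["dist"])[0][0,0]
E
python3 - <<'E'
from h import *
im=get_image("top")
a=im[140:240,140:300]; b=im[140:235,340:400]
cv2.imwrite("pics/topA.png",cv2.resize(a,None,fx=5,fy=5,interpolation=cv2.INTER_CUBIC))
cv2.imwrite("pics/topB.png",cv2.resize(b,None,fx=6,fy=6,interpolation=cv2.INTER_CUBIC))
c=camera_info("top")
for n,uv,z in[("L1",(254,257),.04),("L2",(394,257),.04),("pl",(253,332),.024),("p1",(322,257),.036),("p2",(322,330),.036),("tray",(586,295),.018)]:
    print(n,atz(c,(uv[0]*.64,uv[1]*.64),z).round(3))
w=camera_info("wrist");print(w)
E
```

```text
L1 [0.59  0.288 0.04 ]
L2 [0.596 0.044 0.04 ]
pl [0.46  0.288 0.024]
p1 [0.594 0.17  0.036]
p2 [0.466 0.165 0.036]
tray [ 0.541 -0.294  0.018]
{'mtx': array([[280.32456354,   0.        , 254.41383526],
       [  0.        , 280.32456354, 198.21124888],
       [  0.        ,   0.        ,   1.        ]]), 'dist': array([-0.00590636,  0.        ,  0.        ,  0.        ,  0.        ]), 'R': array([[ 4.21223403e-01,  9.06956606e-01, -7.48711141e-04],
       [ 8.69792299e-01, -4.03728787e-01,  2.83662518e-01],
       [ 2.56967318e-01, -1.20136514e-01, -9.58923884e-01]]), 't': array([-0.62284469, -0.03643122,  0.37885552])}
```

View pics/topA.png

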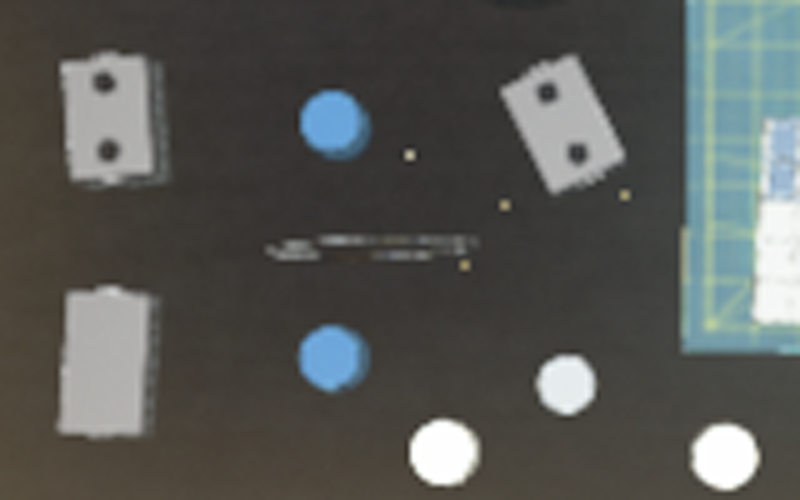

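View pics/topB.png

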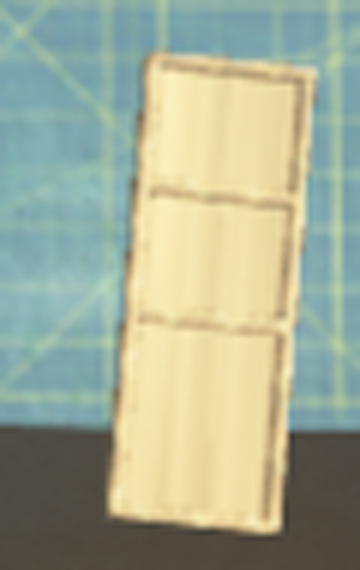

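L1 throws a bigger shadow and shows more side than L2, so it may be the deep one. I'll check that with the wrist camera, and write a planner to convert targets into tool units.

```bash
cat > plan.py <<'E'
"""usage: plan.py x y z yaw [x y z yaw ...]: prints tool shifts (units) & az per call from the measured pose"""
import sys
from h import *
from scipy.spatial.transform import Rotation as Ro
def plan(wps):
    s=sense();p=np.array(s["ee_pos"]);R=Ro.from_euler("xyz",s["orientation"])
    print("at",p.round(4),np.array(s["orientation"]).round(4),"open",round(s["opening"],4),"t",round(s["t"],2),"F",s["wrist_force"].round(1),"q",s["joint_positions"].round(2))
    for w in wps:
        while 1:
            T=Ro.from_euler("z",w[3])*Ro.from_euler("x",np.pi)
            d=R.inv().apply(np.array(w[:3])-p);rv=(R.inv()*T).as_rotvec()
            n=max(np.abs(d).max()/.12,np.linalg.norm(d)/.2,np.linalg.norm(rv)/.6,1)
            n=np.ceil(n-1e-6)
            u=(d/n/.12).round(3);v=(rv/n/2/np.pi).round(4)
            print(list(map(float,u)),list(map(float,v)),"rows",int(np.ceil(max(np.linalg.norm(u)*120/41,np.linalg.norm(v)*360/7.1))))
            p=p+R.apply(u*.12);R=R*Ro.from_rotvec(v*2*np.pi)
            if n==1:break
        print("--")
if __name__=="__main__":
    a=[float(x) for x in sys.argv[1:]];plan([a[i:i+4] for i in range(0,len(a),4)])
E
python3 plan.py .5 .2 .3 3.1416
```

```text
at [0.2631 0.5665 0.2557] [-3.1405  0.      2.7068] open 0.085 t 0.15 F [-1.   0.4  1.3] q [ 1.13  0.35  1.63 -0.    1.16 -0.  ]
[-0.769, -0.485, -0.092] [-0.0, -0.0, -0.0173] rows 3
[-0.712, -0.565, -0.092] [-0.0001, -0.0, -0.0173] rows 3
[-0.647, -0.639, -0.092] [-0.0, -0.0, -0.0173] rows 3
[-0.573, -0.706, -0.092] [-0.0001, -0.0, -0.0173] rows 3
--
```

{"api": "servo_tool", "payload": {
  "series": [0,-0.769,-0.485,-0.092,0,0,-0.0173,0,-0.769,-0.485,-0.092,0,0,-0.0173,0,-0.769,-0.485,-0.092,0,0,-0.0173]
}}

```text
t: 0.4
ee_pos: [0.3232, 0.4728, 0.2671]
orientation: [-3.14, 0.001, 2.817]
wrist_force: [0.7, -0.6, 0.1]
opening: 0.0853
gripper_force: 0.0
```

{"api": "servo_tool", "payload": {
  "series": [0,-0.712,-0.565,-0.092,0,0,-0.0173,0,-0.712,-0.565,-0.092,0,0,-0.0173,0,-0.712,-0.565,-0.092,0,0,-0.0173]
}}

```text
t: 0.65
ee_pos: [0.3828, 0.3808, 0.2785]
orientation: [-3.141, 0.001, 2.924]
wrist_force: [-0.0, 0.7, -0.2]
opening: 0.0853
gripper_force: 0.0
```

{"api": "servo_tool", "payload": {
  "series": [0,-0.647,-0.639,-0.092,0,0,-0.0173,0,-0.647,-0.639,-0.092,0,0,-0.0173,0,-0.647,-0.639,-0.092,0,0,-0.0173]
}}

```text
t: 0.9
ee_pos: [0.4422, 0.2892, 0.2897]
orientation: [-3.141, 0.001, 3.033]
wrist_force: [0.2, 0.6, 1.6]
opening: 0.0854
gripper_force: 0.0
```

{"api": "servo_tool", "payload": {
  "series": [0,-0.573,-0.706,-0.092,0,0,-0.0173,0,-0.573,-0.706,-0.092,0,0,-0.0173,0,-0.573,-0.706,-0.092,0,0,-0.0173,0,-0.573,-0.706,-0.092,0,0,-0.0173,0,-0.573,-0.706,-0.092,0,0,-0.0173]
}}

```text
t: 1.32
ee_pos: [0.5006, 0.1991, 0.3003]
orientation: [3.142, -0.0, 3.139]
wrist_force: [-0.4, -0.3, -0.0]
opening: 0.0851
gripper_force: 0.0
```

```bash
cat > snap.py <<'E'
import sys,pickle
from h import *
n=sys.argv[1]
s=sense();c=camera_info("wrist");im=get_image("wrist")
cv2.imwrite(f"pics/{n}_raw.png",im);pickle.dump(c,open(f"pics/{n}.pkl","wb"))
cv2.imwrite(f"pics/{n}.png",cv2.resize(im,(800,600),interpolation=cv2.INTER_CUBIC))
print(s["t"],s["ee_pos"].round(4),s["orientation"].round(4),abs(s["dq"]).max().round(3))
E
python3 snap.py w1; python3 plan.py .5 .12 .3 3.1416
```

```text
1.3167 [0.5006 0.1991 0.3003] [ 3.1415e+00 -2.0000e-04  3.1387e+00] 0.043
at [0.5    0.1999 0.3002] [ 3.1414e+00 -6.0000e-04  3.1399e+00] open 0.0854 t 1.37 F [-0.7  0.4  0.6] q [ 0.38  0.18  1.77  0.    1.2  -1.19]
[-0.001, -0.666, 0.002] [0.0, -0.0001, -0.0003] rows 2
--
```

View pics/w1.png

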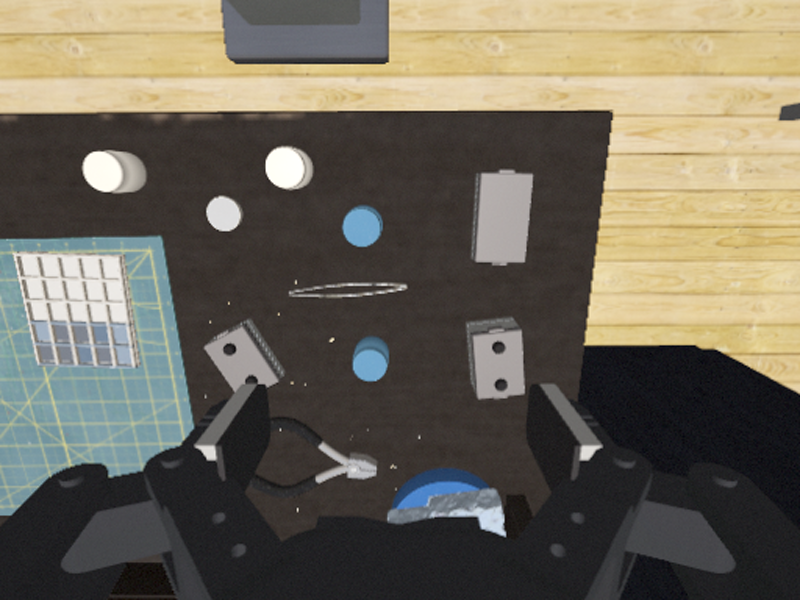

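The wrist view is turned by 180°: L1 is at (496,360) with tall visible sides, L2 at (243,360), the blue pots at (362,226) and (370,362), and the tin at (224,213). I'll triangulate heights against the top view.

```bash
python3 - <<'E'
from h import *;import pickle
t=camera_info("top");w=pickle.load(open("pics/w1.pkl","rb"))
D={"L1a":((104,82),(498,348)),"L1b":((108,150),(501,384)),"L2a":((547,92),(230,349)),"L2b":((577,153),(251,381)),
"potfar":((331,121),(370,365)),"potnear":((330,357),(361,227)),"tin":((567,384),(224,214)),"plain":((106,363),(503,218))}
for k,(a,b) in D.items():
    x,e=tri([ray(t,(140+a[0]/5,140+a[1]/5)),ray(w,(b[0]*.64,b[1]*.64))]);print(k,x.round(4),np.round(e,4))
# tray corners (outer top rim)
P=[atz(t,(340+a/6,140+b/6),.0185) for a,b in((150,55),(318,72),(282,532),(110,518))]
print(np.round(P,4),np.mean(P,0),[np.linalg.norm(P[i]-P[(i+1)%4]).round(4) for i in range(4)],np.arctan2(*(P[0]+P[1]-P[2]-P[3])[1::-1]))
E
```

```text
L1a [ 0.6361  0.3305 -0.1098] [0.0032 0.0032]
L1b [0.5614 0.2657 0.1442] [0.0028 0.0028]
L2a [0.5983 0.0445 0.0281] [0.0179 0.0179]
L2b [0.5945 0.047  0.0384] [0.0189 0.0189]
potfar [0.5953 0.1707 0.0335] [0.0008 0.0008]
potnear [0.4662 0.166  0.031 ] [0.0004 0.0004]
tin [0.4561 0.0378 0.0056] [0.0008 0.0008]
plain [0.4599 0.2917 0.0184] [0.0008 0.0008]
[[ 0.6497 -0.2654  0.0185]
 [ 0.6437 -0.3422  0.0185]
 [ 0.4328 -0.326   0.0185]
 [ 0.437  -0.2487  0.0185]] [ 0.54080191 -0.29556633  0.0185    ] [np.float64(0.0769), np.float64(0.2114), np.float64(0.0774), np.float64(0.2134)] -0.07755890950820411
```

```bash
python3 - <<'E'
from h import *;import pickle
t=camera_info("top");w=pickle.load(open("pics/w1.pkl","rb"))
D={"L1a":((104,82),(501,384)),"L1b":((108,150),(498,348)),"L2a":((547,92),(251,381)),"L2b":((577,153),(230,349))}
for k,(a,b) in D.items():
    x,e=tri([ray(t,(140+a[0]/5,140+a[1]/5)),ray(w,(b[0]*.64,b[1]*.64))]);print(k,x.round(4),np.round(e,4))
im=cv2.imread("pics/w1_raw.png")
cv2.imwrite("pics/w1c.png",cv2.resize(im[180:275,120:345],None,fx=3.5,fy=3.5,interpolation=cv2.INTER_CUBIC))
E
python3 plan.py .5 .27 .2 3.1416
```

```text
L1a [0.6119 0.2943 0.042 ] [0.0007 0.0007]
L1b [0.5741 0.2888 0.0458] [0.0002 0.0002]
L2a [0.6156 0.0531 0.0252] [0.0007 0.0007]
L2b [0.5825 0.0356 0.0236] [0.0007 0.0007]
at [0.5    0.1999 0.3002] [ 3.1414e+00 -6.0000e-04  3.1399e+00] open 0.0854 t 1.37 F [-0.7  0.4  0.6] q [ 0.38  0.18  1.77  0.    1.2  -1.19]
[0.001, 0.584, 0.835] [0.0, -0.0001, -0.0003] rows 3
--
```

View pics/w1c.png

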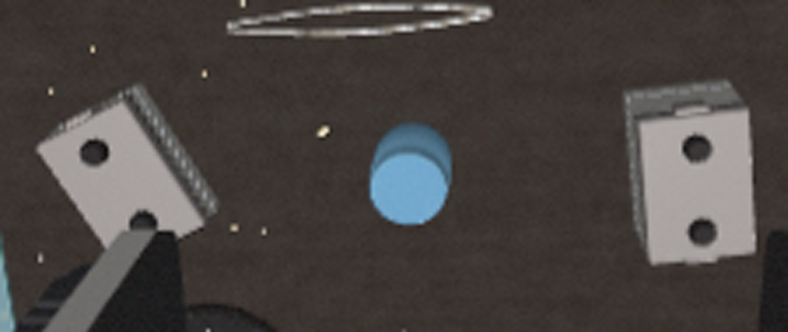

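Two-view heights give L1 lugs at about 44 mm, so L1 is the deep box, and L2 lugs at about 24 mm, so L2 is the shallow box. The plain box has no lugs and stays put. The blue pots have tops at about 32 mm, and the white ones stay put. Next I'll take a closer look over the deep box.

{"api": "servo_tool", "payload": {
  "series": [0,-0.5,0.709,0.835,0,0,0,0,-0.5,0.709,0.835,0,0,0,0,-0.5,0.709,0.835,0,0,0,0,-0.5,0.709,0.835,0,0,0,0,-0.5,0.709,0.835,0,0,0]
}}

```text
t: 1.78
ee_pos: [0.5586, 0.2881, 0.1959]
orientation: [-3.14, -0.005, -3.139]
wrist_force: [0.1, -0.5, -0.2]
opening: 0.0856
gripper_force: 0.0
```

```bash
python3 snap.py w2
```

```text
1.7833 [0.5586 0.2881 0.1959] [-3.1399 -0.0049 -3.1387] 0.074
```

View pics/w2.png

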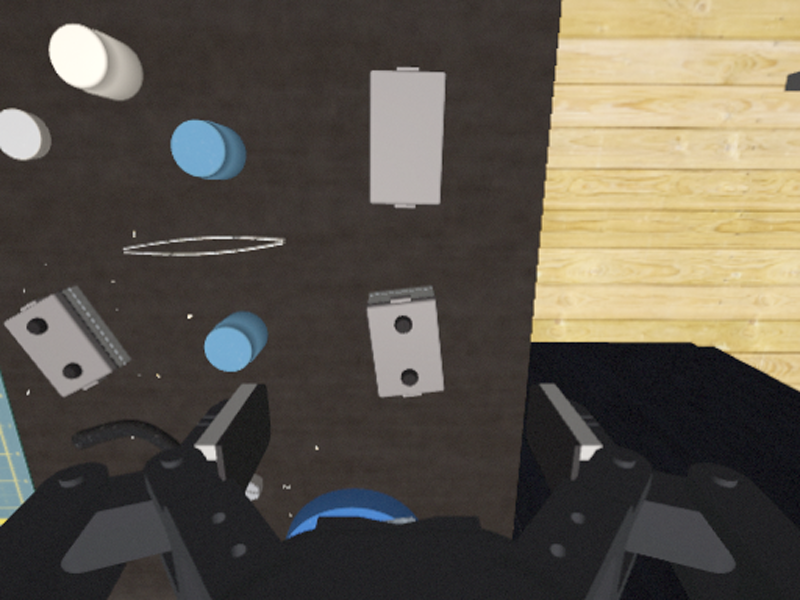

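Deep box in this view: lid corners at (368,306), (435,298), (443,391) and (379,397), lugs at (403,324) and (409,377). Shallow box lugs are at (37,326) and (72,371). The blue pots are at (198,149) and (229,345).

```bash
python3 - <<'E'
from h import *;import pickle
t=camera_info("top");w1=pickle.load(open("pics/w1.pkl","rb"));w=pickle.load(open("pics/w2.pkl","rb"))
T=lambda a:ray(t,(140+a[0]/5,140+a[1]/5)); W=lambda c,a:ray(c,(a[0]*.64,a[1]*.64))
D={"L1a":((104,82),(501,384),(409,377)),"L1b":((108,150),(498,348),(403,324)),"L2a":((547,92),(251,381),(72,371)),"L2b":((577,153),(230,349),(37,326)),
"far":((331,121),(370,365),(229,345)),"near":((330,357),(361,227),(199,149))}
for k,(a,b,c) in D.items():
    x,e=tri([T(a),W(w1,b),W(w,c)]);print(k,x.round(4),np.round(e,4))
P=np.array([atz(w,(a*.64,b*.64),.04) for a,b in((368,306),(435,298),(443,391),(379,397))])
print(P.round(4),P.mean(0).round(4),np.arctan2(*(P[2]+P[3]-P[0]-P[1])[1::-1]),np.arctan2(*(P[1]+P[2]-P[0]-P[3])[::1][:2]*[-1,1]))
q=[atz(w,(a*.64,b*.64),.046) for a,b in((403,324),(409,377))];print(np.round(q,4),np.mean(q,0))
q=[atz(w,(a*.64,b*.64),.03) for a,b in((37,326),(72,371))];print(np.round(q,4),np.mean(q,0))
E
```

```text
L1a [0.612  0.2943 0.0421] [0.0008 0.0007 0.0003]
L1b [0.5748 0.2898 0.0425] [0.0005 0.0006 0.0005]
L2a [0.6158 0.0532 0.0255] [0.0009 0.0005 0.0005]
L2b [0.5822 0.0358 0.0252] [0.0008 0.0009 0.0004]
far [0.595  0.1708 0.032 ] [0.0005 0.0015 0.0014]
near [0.4663 0.1659 0.0317] [0.0005 0.0003 0.0004]
[[0.5631 0.2674 0.04  ]
 [0.5576 0.3108 0.04  ]
 [0.6237 0.318  0.04  ]
 [0.6284 0.274  0.04  ]] [0.5932 0.2925 0.04  ] 0.10494904308674352 0.11644243768995415
[[0.5734 0.2901 0.046 ]
 [0.6105 0.2944 0.046 ]] [0.59192314 0.29224332 0.046     ]
[[0.5809 0.0395 0.03  ]
 [0.6143 0.0568 0.03  ]] [0.59760156 0.04814142 0.03      ]
```

```bash
python3 plan.py .593 .292 .1 -3.032 .593 .292 .039 -3.032
```

```text
at [0.5585 0.287  0.1978] [-3.1399 -0.0039 -3.1388] open 0.0854 t 1.83 F [0.  0.1 0.3] q [ 0.47  0.42  1.68  0.    1.05 -1.1 ]
[-0.291, 0.042, 0.814] [-0.0002, -0.0006, -0.017] rows 3
--
[-0.0, 0.0, 0.508] [-0.0, -0.0, 0.0] rows 2
--
```

{"api": "servo_tool", "payload": {
  "series": [0,-0.291,0.042,0.814,0,0,-0.017,0,-0.291,0.042,0.814,0,0,-0.017,0,-0.291,0.042,0.814,0,0,-0.017,0,-0.291,0.042,0.814,0,0,-0.017,0,-0.291,0.042,0.814,0,0,-0.017]
}}

```text
t: 2.25
ee_pos: [0.5942, 0.2902, 0.103]
orientation: [-3.141, -0.001, -3.035]
wrist_force: [-0.1, -0.7, 0.5]
opening: 0.0854
gripper_force: 0.0
```

{"api": "servo_tool", "payload": {
  "series": [0,0,0,0.2,0,0,0,0,0,0,0.4,0,0,0,0,0,0,0.508,0,0,0,0,0,0,0.508,0,0,0,0,0,0,0.508,0,0,0]
}}

```text
t: 2.67
ee_pos: [0.5951, 0.2906, 0.043]
orientation: [3.141, 0.001, -3.035]
wrist_force: [0.9, 0.1, -0.0]
opening: 0.0853
gripper_force: 0.0
```

{"api": "servo_tool", "payload": {
  "series": [0.7,0,0,0,0,0,0,0.7,0,0,0,0,0,0,0.7,0,0,0,0,0,0,0.7,0,0,0,0,0,0,0.7,0,0,0,0,0,0],
  "newtons": 40
}}

```text
t: 3.08
ee_pos: [0.5958, 0.2909, 0.0431]
orientation: [3.141, 0.002, -3.035]
wrist_force: [-1.7, 0.7, 7.1]
opening: 0.0452
gripper_force: 41.9
```

```bash
python3 plan.py .593 .292 .039 -3.032
```

```text
at [0.5958 0.2909 0.0431] [ 3.1408e+00  1.8000e-03 -3.0348e+00] open 0.0452 t 3.08 F [-1.7  0.7  7.1] q [ 0.45  0.65  1.68  0.    0.81 -1.23]
[0.022, 0.012, 0.034] [0.0001, 0.0003, -0.0005] rows 1
--
```

The deep box is gripped at an opening of 45 mm. Now I'll lift it and carry it over.

```bash
python3 plan.py .596 .291 .15 -3.035 .54 0 .17 -3.1 .485 -.291 .17 3.064
```

```text
at [0.5958 0.2909 0.0431] [ 3.1408e+00  1.8000e-03 -3.0348e+00] open 0.0452 t 3.08 F [-1.7  0.7  7.1] q [ 0.45  0.65  1.68  0.    0.81 -1.23]
[-0.003, 0.002, -0.891] [0.0001, 0.0003, 0.0] rows 3
--
[0.241, -0.787, -0.056] [0.0, -0.0, 0.0035] rows 3
[0.223, -0.793, -0.056] [0.0, -0.0, 0.0034] rows 3
[0.206, -0.797, -0.055] [0.0, -0.0, 0.0035] rows 3
--
[0.186, -0.801, -0.0] [0.0, -0.0, 0.0063] rows 3
[0.154, -0.808, -0.0] [0.0, -0.0, 0.0063] rows 3
[0.123, -0.814, -0.0] [0.0, -0.0, 0.0063] rows 3
--
```

{"api": "servo_tool", "payload": {
  "series": [0.7,0,0,-0.2,0,0,0,0.7,0,0,-0.4,0,0,0,0.7,0,0,-0.6,0,0,0,0.7,0,0,-0.8,0,0,0,0.7,0,0,-0.89,0,0,0]
}}

```text
t: 3.5
ee_pos: [0.5964, 0.2911, 0.1521]
orientation: [3.14, 0.004, -3.035]
wrist_force: [1.0, 0.9, -0.7]
opening: 0.0451
gripper_force: 41.3
```

{"api": "servo_tool", "payload": {
  "series": [0.7,0.05,-0.16,-0.01,0,0,0.001,0.7,0.11,-0.36,-0.02,0,0,0.002,0.7,0.17,-0.58,-0.04,0,0,0.0025,0.7,0.241,-0.787,-0.056,0,0,0.0035]
}}

```text
t: 3.83
ee_pos: [0.5759, 0.1924, 0.155]
orientation: [-3.141, -0.0, -3.056]
wrist_force: [-0.1, -0.8, -1.0]
opening: 0.0446
gripper_force: 41.3
```

{"api": "servo_tool", "payload": {
  "series": [0.7,0.05,-0.2,-0.01,0,0,0.001,0.7,0.11,-0.4,-0.02,0,0,0.002,0.7,0.17,-0.6,-0.04,0,0,0.0025,0.7,0.223,-0.793,-0.056,0,0,0.0034]
}}

```text
t: 4.17
ee_pos: [0.557, 0.0951, 0.1616]
orientation: [-3.141, -0.001, -3.078]
wrist_force: [0.3, -0.5, -1.3]
opening: 0.0453
gripper_force: 41.3
```

{"api": "servo_tool", "payload": {
  "series": [0.7,0.05,-0.2,-0.01,0,0,0.001,0.7,0.1,-0.4,-0.02,0,0,0.002,0.7,0.15,-0.6,-0.04,0,0,0.0025,0.7,0.206,-0.797,-0.055,0,0,0.0035]
}}

```text
t: 4.5
ee_pos: [0.5387, -0.0018, 0.1683]
orientation: [-3.142, -0.0, -3.1]
wrist_force: [0.6, 0.3, -1.0]
opening: 0.0451
gripper_force: 41.3
```

{"api": "servo_tool", "payload": {
  "series": [0.7,0.045,-0.2,0,0,0,0.0016,0.7,0.09,-0.4,0,0,0,0.0032,0.7,0.14,-0.6,0,0,0,0.005,0.7,0.186,-0.801,0,0,0,0.0063]
}}

```text
t: 4.83
ee_pos: [0.5202, -0.0987, 0.1683]
orientation: [3.142, -0.0, -3.14]
wrist_force: [-0.6, 0.1, -1.0]
opening: 0.0451
gripper_force: 41.3
```

{"api": "servo_tool", "payload": {
  "series": [0.7,0.04,-0.2,0,0,0,0.0016,0.7,0.08,-0.4,0,0,0,0.0032,0.7,0.12,-0.6,0,0,0,0.005,0.7,0.154,-0.808,0,0,0,0.0063]
}}

```text
t: 5.17
ee_pos: [0.5018, -0.1956, 0.1682]
orientation: [3.141, -0.0, 3.103]
wrist_force: [0.9, 0.2, -0.6]
opening: 0.0453
gripper_force: 41.3
```

{"api": "servo_tool", "payload": {
  "series": [0.7,0.03,-0.2,0,0,0,0.0016,0.7,0.06,-0.4,0,0,0,0.0032,0.7,0.09,-0.6,0,0,0,0.005,0.7,0.123,-0.814,0,0,0,0.0063,0.7,0.123,-0.814,0,0,0,0.0063]
}}

```text
t: 5.58
ee_pos: [0.4835, -0.2953, 0.1684]
orientation: [-3.14, 0.001, 3.062]
wrist_force: [-0.2, -0.4, -1.4]
opening: 0.045
gripper_force: 41.3
```

{"api": "servo_tool", "payload": {
  "series": [0.7,0,0,0,0,0,0,0.7,0,0,0,0,0,0,0.7,0,0,0,0,0,0,0.7,0,0,0,0,0,0]
}}

```text
t: 5.92
ee_pos: [0.4842, -0.2908, 0.1684]
orientation: [3.141, -0.0, 3.065]
wrist_force: [-0.4, -0.9, -1.1]
opening: 0.0454
gripper_force: 41.3
```

```bash
python3 snap.py w3; python3 plan.py .485 -.291 .052 3.064
```

```text
5.9167 [ 0.4842 -0.2908  0.1684] [ 3.1413e+00 -3.0000e-04  3.0654e+00] 0.004
at [ 0.4843 -0.2908  0.1684] [ 3.1415e+00 -1.0000e-04  3.0655e+00] open 0.0452 t 5.97 F [-0.4  0.8 -0.6] q [-0.54  0.36  1.84  0.    0.94 -2.04]
[-0.006, -0.001, 0.97] [0.0, -0.0, 0.0002] rows 3
--
```

View pics/w3.png

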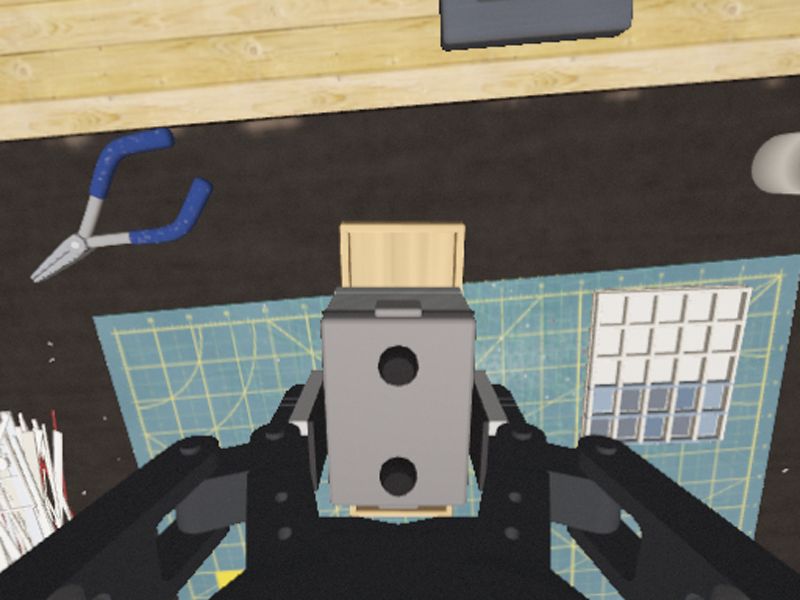

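The held box's lugs are at (397,365) and (398,476), and the tray's near rim corners are at (340,224) and (465,224). I'll check both against the estimate.

```bash
python3 - <<'E'
from h import *;import pickle
w=pickle.load(open("pics/w3.pkl","rb"))
for a in((340,224),(465,224)):print(atz(w,(a[0]*.64,a[1]*.64),.0185).round(4))
q=np.array([atz(w,(a*.64,b*.64),.1684-.0431+.046) for a,b in((397,365),(398,476))]);print(q.round(4),q.mean(0))
c,s=np.cos(-.0776),np.sin(-.0776)
print([(np.array([.541,-.2955])+np.array([[c,-s],[s,c]])@[-.107,y]).round(4) for y in(-.038,.038)])
E
```

```text
[ 0.4338 -0.3229  0.0185]
[ 0.4395 -0.2479  0.0185]
[[ 0.4613 -0.2906  0.1713]
 [ 0.4982 -0.2931  0.1713]] [ 0.47971503 -0.29182187  0.1713    ]
[array([ 0.4314, -0.3251]), array([ 0.4373, -0.2493])]
```

{"api": "servo_tool", "payload": {
  "series": [0.7,-0.028,-0.006,0.2,0,0,0,0.7,-0.028,-0.006,0.45,0,0,0,0.7,-0.028,-0.006,0.7,0,0,0,0.7,-0.028,-0.006,0.88,0,0,0,0.7,-0.028,-0.006,0.93,0,0,0]
}}

```text
t: 6.38
ee_pos: [0.4857, -0.2909, 0.0537]
orientation: [3.139, -0.004, 3.065]
wrist_force: [-0.9, 0.0, -0.2]
opening: 0.0451
gripper_force: 41.3
```

{"api": "servo_tool", "payload": {
  "series": [0.7,0,0,0.03,0,0,0,0.7,0,0,0.05,0,0,0,0.7,0,0,0.05,0,0,0,0.7,0,0,0.05,0,0,0]
}}

```text
t: 6.72
ee_pos: [0.4882, -0.2931, 0.0521]
orientation: [-3.141, 0.002, 3.064]
wrist_force: [-0.4, -0.2, -1.2]
opening: 0.0451
gripper_force: 41.3
```

{"api": "servo_tool", "payload": {
  "series": [0.7,0,0,0.01,0,0,0,0.7,0,0,0.02,0,0,0,0.7,0,0,0.022,0,0,0,0.7,0,0,0.022,0,0,0]
}}

```text
t: 7.05
ee_pos: [0.488, -0.2931, 0.0497]
orientation: [-3.141, 0.002, 3.064]
wrist_force: [-1.8, 1.9, 11.1]
opening: 0.0451
gripper_force: 42.7
```

{"api": "servo_tool", "payload": {
  "series": [0,0,0,0,0,0,0,0,0,0,0,0,0,0,0,0,0,0,0,0,0,0,0,0,0,0,0,0]
}}

```text
t: 7.38
ee_pos: [0.4874, -0.2926, 0.0482]
orientation: [-3.142, 0.0, 3.064]
wrist_force: [-0.6, -0.2, -1.3]
opening: 0.0854
gripper_force: 0.0
```

{"api": "servo_tool", "payload": {
  "series": [0,0,0,-0.2,0,0,0,0,0,0,-0.5,0,0,0,0,0,0,-0.8,0,0,0,0,0,0,-1,0,0,0,0,0,0,-1,0,0,0]
}}

```text
t: 7.8
ee_pos: [0.4899, -0.2942, 0.1734]
orientation: [-3.138, 0.007, 3.064]
wrist_force: [1.1, -0.3, 0.2]
opening: 0.0856
gripper_force: 0.0
```

{"api": "servo_tool", "payload": {
  "series": [0,0,0,0,0,0,0,0,0,0,0,0,0,0,0,0,0,0,0,0,0]
}}

```text
t: 8.05
ee_pos: [0.4865, -0.2922, 0.1668]
orientation: [3.141, -0.002, 3.064]
wrist_force: [0.4, 0.0, 0.4]
opening: 0.0852
gripper_force: 0.0
```

```bash
python3 snap.py w4
```

```text
8.05 [ 0.4865 -0.2922  0.1668] [ 3.1405e+00 -2.2000e-03  3.0643e+00] 0.006
```

View pics/w4.png

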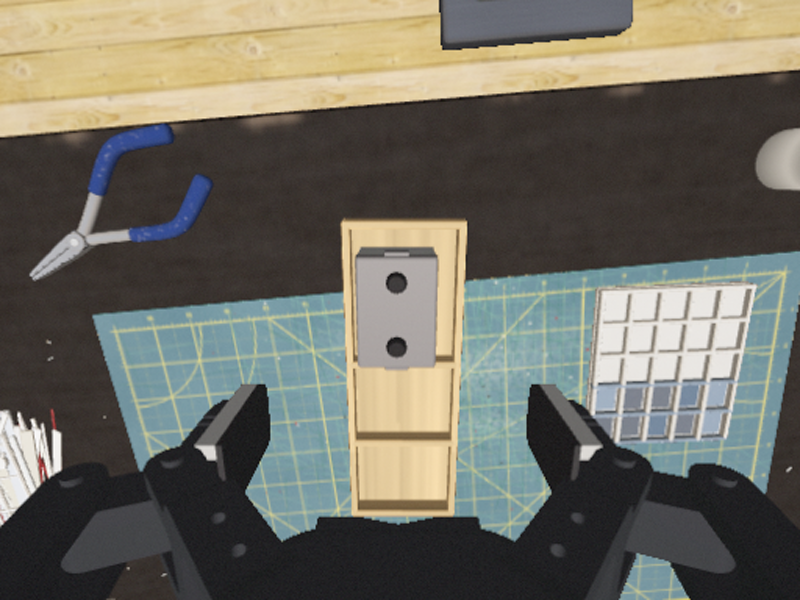

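The deep box sits in the bay with lugs at (396,283) and (396,347). The tray rim corners are at (341,220), (467,220), (352,516) and (456,515).

```bash
python3 - <<'E'
from h import *;import pickle
w=pickle.load(open("pics/w4.pkl","rb"))
P=np.array([atz(w,(a*.64,b*.64),.0185) for a,b in((341,220),(467,220),(352,516),(456,515))]);print(P.round(4),P.mean(0).round(4))
q=np.array([atz(w,(a*.64,b*.64),.0525) for a,b in((396,283),(396,347))]);print(q.round(4),q.mean(0).round(4),np.linalg.norm(q[1]-q[0]))
c,s=np.cos(-.0776),np.sin(-.0776);ctr=(P.mean(0)[:2])
print("deep in tray",np.array([[c,s],[-s,c]])@(q.mean(0)[:2]-ctr))
E
python3 plan.py .4865 -.2922 .18 3.064 .54 -.05 .2 -3.0 .555 .03 .2 -2.67 .555 .03 .2 -2.67
```

```text
[[ 0.4334 -0.3231  0.0185]
 [ 0.4392 -0.2481  0.0185]
 [ 0.6466 -0.3393  0.0185]
 [ 0.6518 -0.263   0.0185]] [ 0.5427 -0.2934  0.0185]
[[ 0.4666 -0.2927  0.0525]
 [ 0.5035 -0.2956  0.0525]] [ 0.4851 -0.2941  0.0525] 0.03708039352832799
deep in tray [-0.05744844 -0.00523069]
at [ 0.4865 -0.2922  0.1667] [ 3.1404e+00 -2.4000e-03  3.0643e+00] open 0.0855 t 8.1 F [-0.5 -0.3  0. ] q [-0.54  0.37  1.84 -0.    0.94 -2.04]
[0.0, -0.0, -0.111] [0.0002, -0.0004, 0.0] rows 1
--
[-0.096, 0.682, -0.056] [-0.0, 0.0, -0.0116] rows 3
[-0.145, 0.673, -0.055] [-0.0, 0.0, -0.0116] rows 3
[-0.195, 0.662, -0.056] [-0.0, 0.0, -0.0116] rows 3
--
[-0.217, 0.642, 0.0] [-0.0, 0.0, -0.0526] rows 3
--
[-0.0, -0.0, 0.0] [-0.0, 0.0, 0.0] rows 0
--
```

Deep box is at (-57, -5) mm in the tray frame, inside tolerance. Now to the shallow box for a close look.

{"api": "servo_tool", "payload": {
  "series": [0,0,0,-0.111,0,0,0,0,-0.096,0.682,-0.167,0,0,-0.0116,0,-0.096,0.682,-0.167,0,0,-0.0116,0,-0.096,0.682,-0.167,0,0,-0.0116]
}}

```text
t: 8.43
ee_pos: [0.5055, -0.2069, 0.1875]
orientation: [3.139, -0.002, 3.139]
wrist_force: [1.0, -0.1, 0.2]
opening: 0.0851
gripper_force: 0.0
```

{"api": "servo_tool", "payload": {
  "series": [0,-0.145,0.673,-0.055,0,0,-0.0116,0,-0.145,0.673,-0.055,0,0,-0.0116,0,-0.145,0.673,-0.055,0,0,-0.0116]
}}

```text
t: 8.68
ee_pos: [0.5236, -0.126, 0.1942]
orientation: [3.139, -0.001, -3.07]
wrist_force: [0.4, 0.3, -0.4]
opening: 0.0856
gripper_force: 0.0
```

{"api": "servo_tool", "payload": {
  "series": [0,-0.195,0.662,-0.056,0,0,-0.0116,0,-0.195,0.662,-0.056,0,0,-0.0116,0,-0.195,0.662,-0.056,0,0,-0.0116]
}}

```text
t: 8.93
ee_pos: [0.5418, -0.0452, 0.2011]
orientation: [3.139, 0.0, -2.997]
wrist_force: [-0.0, -0.3, 0.1]
opening: 0.0856
gripper_force: 0.0
```

{"api": "servo_tool", "payload": {
  "series": [0,-0.217,0.642,0,0,0,-0.0526,0,-0.217,0.642,0,0,0,-0.0526,0,-0.217,0.642,0,0,0,-0.0526,0,-0.217,0.642,0,0,0,-0.0526,0,-0.217,0.642,0,0,0,-0.0526]
}}

```text
t: 9.35
ee_pos: [0.5552, 0.0293, 0.2005]
orientation: [3.141, -0.002, -2.672]
wrist_force: [-0.1, -0.3, 0.0]
opening: 0.0853
gripper_force: 0.0
```

{"api": "servo_tool", "payload": {
  "series": [0,0,0,0,0,0,0,0,0,0,0,0,0,0,0,0,0,0,0,0,0,0,0,0,0,0,0,0]
}}

```text
t: 9.68
ee_pos: [0.5557, 0.0287, 0.2015]
orientation: [-3.142, -0.0, -2.672]
wrist_force: [0.1, -0.1, -0.6]
opening: 0.0853
gripper_force: 0.0
```

```bash
python3 snap.py w5
```

```text
9.6833 [0.5557 0.0287 0.2015] [-3.1416e+00 -2.0000e-04 -2.6718e+00] 0.007
```

View pics/w5.png

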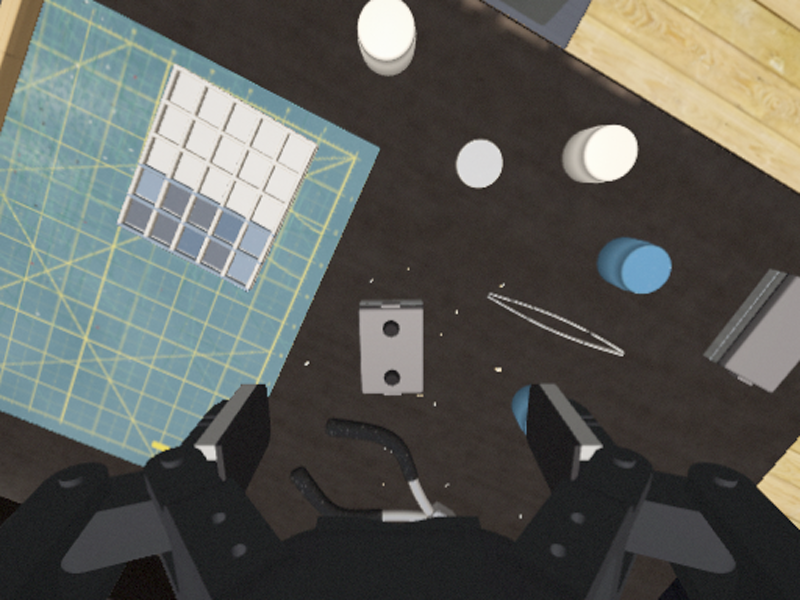

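Shallow box lugs are at (391,328) and (391.5,378). The pliers and pot are clear of the finger paths.

```bash
python3 - <<'E'
from h import *;import pickle
w=pickle.load(open("pics/w5.pkl","rb"))
q=np.array([atz(w,(a*.64,b*.64),.03) for a,b in((391,328),(391.5,378))]);m=q.mean(0)
print(q.round(4),m.round(4),np.arctan2(*(q[1]-q[0])[1::-1]))
P=np.array([atz(w,(a*.64,b*.64),.024) for a,b in((359,306),(423,306),(423,394),(361,395))]);print(P.mean(0).round(4))
E
python3 plan.py .598 .047 .09 -2.668 .598 .047 .029 -2.668
```

```text
[[0.5805 0.0354 0.03  ]
 [0.6144 0.0529 0.03  ]] [0.5974 0.0442 0.03  ] 0.47499995523576705
[0.5983 0.0447 0.024 ]
at [0.5557 0.0289 0.2016] [-3.1415  0.     -2.6714] open 0.085 t 9.73 F [ 0.1 -0.3  0.8] q [ 0.05  0.31  1.83 -0.    1.   -1.99]
[-0.382, -0.025, 0.93] [-0.0, 0.0, -0.0005] rows 3
--
[-0.0, 0.0, 0.508] [-0.0, 0.0, -0.0] rows 2
--
```

{"api": "servo_tool", "payload": {
  "series": [0,-0.365,-0.04,0.4,0,0,-0.0007,0,-0.365,-0.04,0.8,0,0,-0.0007,0,-0.365,-0.04,0.93,0,0,-0.0007,0,-0.365,-0.04,0.93,0,0,-0.0007,0,-0.365,-0.04,0.93,0,0,-0.0007]
}}

```text
t: 10.15
ee_pos: [0.5952, 0.0448, 0.0882]
orientation: [3.14, -0.005, -2.666]
wrist_force: [0.3, -1.3, 0.6]
opening: 0.0857
gripper_force: 0.0
```

{"api": "servo_tool", "payload": {
  "series": [0,0,0,0.15,0,0,0,0,0,0,0.3,0,0,0,0,0,0,0.4,0,0,0,0,0,0,0.45,0,0,0,0,0,0,0.45,0,0,0]
}}

```text
t: 10.57
ee_pos: [0.5969, 0.045, 0.0365]
orientation: [-3.142, 0.0, -2.666]
wrist_force: [0.2, 0.7, 0.0]
opening: 0.0856
gripper_force: 0.0
```

{"api": "servo_tool", "payload": {
  "series": [0,0,0,0,0,0,0,0,0,0,0,0,0,0,0,0,0,0,0,0,0]
}}

```text
t: 10.82
ee_pos: [0.5977, 0.0452, 0.0371]
orientation: [-3.141, 0.002, -2.665]
wrist_force: [0.9, -1.1, 0.1]
opening: 0.0857
gripper_force: 0.0
```

Now at z=0.037. I'll go down to 0.029 and grip.

{"api": "servo_tool", "payload": {
  "series": [0,0,0,0.03,0,0,0,0,0,0,0.067,0,0,0,0,0,0,0.067,0,0,0,0,0,0,0.067,0,0,0]
}}

```text
t: 11.15
ee_pos: [0.5966, 0.0452, 0.0275]
orientation: [3.141, -0.001, -2.665]
wrist_force: [-0.3, 0.5, -0.4]
opening: 0.0851
gripper_force: 0.0
```

{"api": "servo_tool", "payload": {
  "series": [0.7,0,0,0,0,0,0,0.7,0,0,0,0,0,0,0.7,0,0,0,0,0,0,0.7,0,0,0,0,0,0,0.7,0,0,0,0,0,0]
}}

```text
t: 11.57
ee_pos: [0.5972, 0.0452, 0.0282]
orientation: [-3.141, 0.0, -2.665]
wrist_force: [-0.4, -0.3, 2.9]
opening: 0.0451
gripper_force: 41.7
```

```bash
python3 plan.py .598 .045 .15 -2.665 .54 -.05 .17 -2.8 .487 -.294 .19 3.064
```

```text
at [0.5972 0.0452 0.0282] [-3.1414e+00  4.0000e-04 -2.6653e+00] open 0.0451 t 11.57 F [-0.4 -0.3  2.9] q [ 0.07  0.61  1.83  0.    0.7  -1.97]
[-0.003, -0.002, -0.508] [-0.0, 0.0, -0.0] rows 2
[-0.003, -0.003, -0.507] [-0.0, 0.0001, -0.0001] rows 2
--
[0.793, -0.481, -0.167] [-0.0, -0.0, 0.0215] rows 3
--
[0.549, -0.884, -0.083] [-0.0, -0.0, 0.0334] rows 4
[0.353, -0.979, -0.083] [-0.0, -0.0, 0.0333] rows 4
--
```

{"api": "servo_tool", "payload": {
  "series": [0.7,0,0,-0.2,0,0,0,0.7,0,0,-0.45,0,0,0,0.7,0,0,-0.7,0,0,0,0.7,0,0,-0.9,0,0,0,0.7,0,0,-1,0,0,0]
}}

```text
t: 11.98
ee_pos: [0.5983, 0.0452, 0.151]
orientation: [-3.14, 0.004, -2.665]
wrist_force: [0.7, 0.3, 0.5]
opening: 0.0455
gripper_force: 41.4
```

{"api": "servo_tool", "payload": {
  "series": [0.7,0.18,-0.1,-0.04,0,0,0.005,0.7,0.36,-0.22,-0.08,0,0,0.01,0.7,0.55,-0.35,-0.12,0,0,0.015,0.7,0.793,-0.481,-0.167,0,0,0.0215]
}}

```text
t: 12.32
ee_pos: [0.5385, -0.0502, 0.1675]
orientation: [3.141, -0.0, -2.801]
wrist_force: [-0.7, -1.4, -0.9]
opening: 0.0455
gripper_force: 41.4
```

{"api": "servo_tool", "payload": {
  "series": [0.7,0.1,-0.18,-0.02,0,0,0.006,0.7,0.22,-0.36,-0.04,0,0,0.013,0.7,0.33,-0.54,-0.06,0,0,0.02,0.7,0.44,-0.72,-0.07,0,0,0.027,0.7,0.549,-0.884,-0.083,0,0,0.0334]
}}

```text
t: 12.73
ee_pos: [0.5116, -0.173, 0.1774]
orientation: [3.141, -0.001, -3.013]
wrist_force: [0.8, -0.5, -0.6]
opening: 0.0454
gripper_force: 41.4
```

{"api": "servo_tool", "payload": {
  "series": [0.7,0.07,-0.2,-0.02,0,0,0.006,0.7,0.14,-0.4,-0.04,0,0,0.013,0.7,0.21,-0.6,-0.06,0,0,0.02,0.7,0.28,-0.8,-0.07,0,0,0.027,0.7,0.353,-0.979,-0.083,0,0,0.0333]
}}

```text
t: 13.15
ee_pos: [0.485, -0.2951, 0.1872]
orientation: [3.141, -0.001, 3.061]
wrist_force: [0.7, -0.3, -0.9]
opening: 0.0454
gripper_force: 41.4
```

{"api": "servo_tool", "payload": {
  "series": [0.7,0,0,0,0,0,0,0.7,0,0,0,0,0,0,0.7,0,0,0,0,0,0,0.7,0,0,0,0,0,0]
}}

```text
t: 13.48
ee_pos: [0.4856, -0.2927, 0.1874]
orientation: [3.141, -0.001, 3.065]
wrist_force: [0.2, 0.6, -1.3]
opening: 0.0451
gripper_force: 41.5
```

```bash
python3 snap.py w6;python3 plan.py .487 -.294 .19 3.064
```

```text
13.4833 [ 0.4856 -0.2927  0.1874] [ 3.1409e+00 -9.0000e-04  3.0648e+00] 0.007
at [ 0.4857 -0.2927  0.1876] [ 3.1411e+00 -6.0000e-04  3.0650e+00] open 0.0454 t 13.53 F [-0.5 -0.2  0.2] q [-0.55  0.34  1.82  0.    0.98 -2.04]
[-0.011, -0.01, -0.02] [0.0001, -0.0001, 0.0002] rows 1
--
```

View pics/w6.png

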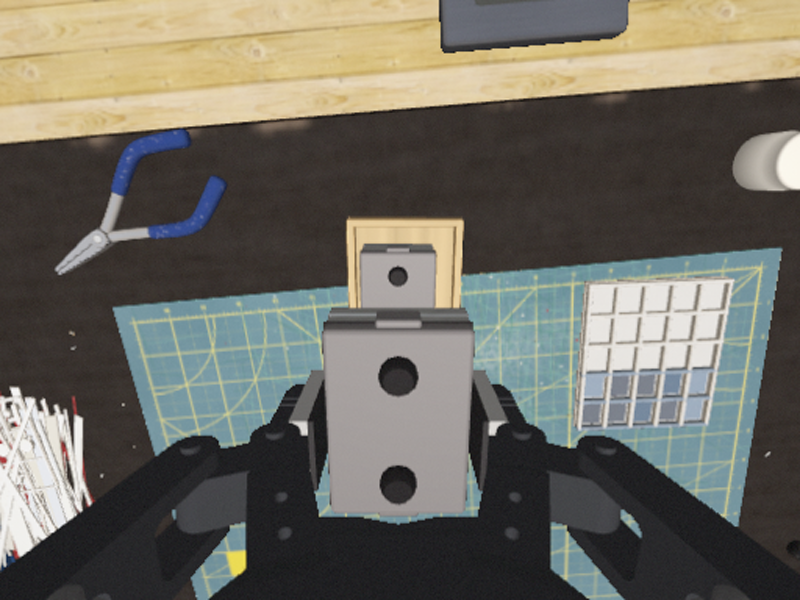

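Held lugs are at (397.5,376) and (397.5,485), and the deep box's near lug is at (397.5,276). The shallow box sits 3.5 mm further forward in the hand than the deep one did (deep offset about −3 mm). The TCP target is therefore (0.4845, −0.293), checked twice.

{"api": "servo_tool", "payload": {
  "series": [0.7,0.01,-0.004,0.2,0,0,0,0.7,0.01,-0.004,0.45,0,0,0,0.7,0.01,-0.004,0.7,0,0,0,0.7,0.01,-0.004,0.82,0,0,0,0.7,0.01,-0.004,0.86,0,0,0]
}}

```text
t: 13.95
ee_pos: [0.4831, -0.2923, 0.0819]
orientation: [3.139, -0.004, 3.065]
wrist_force: [-0.5, 0.3, -0.5]
opening: 0.045
gripper_force: 41.4
```

{"api": "servo_tool", "payload": {
  "series": [0.7,0,0,0,0,0,0,0.7,0,0,0,0,0,0,0.7,0,0,0,0,0,0,0.7,0,0,0,0,0,0]
}}

```text
t: 14.28
ee_pos: [0.4853, -0.2946, 0.0861]
orientation: [-3.14, 0.002, 3.064]
wrist_force: [0.5, 0.1, -1.4]
opening: 0.045
gripper_force: 41.4
```

```bash
python3 plan.py .4845 -.2932 .0747 3.064
```

```text
at [ 0.4853 -0.2946  0.0861] [-3.1405e+00  2.1000e-03  3.0640e+00] open 0.045 t 14.28 F [ 0.5  0.1 -1.4] q [-0.55  0.48  1.89 -0.    0.77 -2.04]
[0.008, 0.011, 0.095] [-0.0002, 0.0003, -0.0] rows 1
--
```

{"api": "servo_tool", "payload": {
  "series": [0.7,0.007,0.011,0,0,0,0,0.7,0.007,0.011,0.02,0,0,0,0.7,0.007,0.011,0.035,0,0,0,0.7,0.007,0.011,0.05,0,0,0,0.7,0.007,0.011,0.05,0,0,0]
}}

```text
t: 14.7
ee_pos: [0.4834, -0.2927, 0.0783]
orientation: [3.141, -0.001, 3.064]
wrist_force: [-0.3, -0.3, -0.6]
opening: 0.0452
gripper_force: 41.4
```

{"api": "servo_tool", "payload": {
  "series": [0.7,0,0,0.015,0,0,0,0.7,0,0,0.03,0,0,0,0.7,0,0,0.04,0,0,0,0.7,0,0,0.04,0,0,0,0.7,0,0,0.04,0,0,0]
}}

```text
t: 15.12
ee_pos: [0.4837, -0.2929, 0.0747]
orientation: [-3.142, 0.0, 3.064]
wrist_force: [-2.9, 1.5, 13.4]
opening: 0.0448
gripper_force: 42.9
```

There was no force with the lugs already engaged at z=0.078, then contact exactly at the seated height of 0.0747. The box is seated, so I'll release it.

{"api": "servo_tool", "payload": {
  "series": [0,0,0,0,0,0,0,0,0,0,0,0,0,0,0,0,0,0,0,0,0,0,0,0,0,0,0,0]
}}

```text
t: 15.45
ee_pos: [0.4837, -0.2928, 0.0737]
orientation: [3.142, -0.0, 3.064]
wrist_force: [-0.1, -0.8, 0.7]
opening: 0.0856
gripper_force: 0.0
```

{"api": "servo_tool", "payload": {
  "series": [0,0,0,-0.2,0,0,0,0,0,0,-0.5,0,0,0,0,0,0,-0.8,0,0,0,0,0,0,-1,0,0,0,0,0,0,-1,0,0,0]
}}

```text
t: 15.87
ee_pos: [0.4862, -0.2943, 0.1992]
orientation: [-3.138, 0.007, 3.064]
wrist_force: [1.0, -1.0, -0.6]
opening: 0.0853
gripper_force: 0.0
```

{"api": "servo_tool", "payload": {
  "series": [0,0,0,0,0,0,0,0,0,0,0,0,0,0,0,0,0,0,0,0,0]
}}

```text
t: 16.12
ee_pos: [0.4829, -0.2923, 0.1924]
orientation: [3.14, -0.002, 3.064]
wrist_force: [0.1, -0.2, 0.5]
opening: 0.0853
gripper_force: 0.0
```

```bash
python3 snap.py w7; python3 plan.py .54 0 .17 -3.1 .595 .17 .12 -3.1 .595 .17 .04 -3.1
```

```text
16.1167 [ 0.4829 -0.2923  0.1924] [ 3.1405e+00 -2.2000e-03  3.0637e+00] 0.006
at [ 0.4829 -0.2923  0.1923] [ 3.1404e+00 -2.4000e-03  3.0636e+00] open 0.0852 t 16.17 F [-0.4  0.4 -0.2] q [-0.55  0.33  1.82 -0.    0.99 -2.04]
[-0.095, 0.822, 0.063] [0.0001, -0.0001, -0.0063] rows 3
[-0.127, 0.817, 0.062] [0.0001, -0.0001, -0.0064] rows 3
[-0.161, 0.812, 0.062] [0.0, -0.0002, -0.0063] rows 3
--
[-0.258, 0.698, 0.209] [0.0, 0.0, -0.0] rows 3
[-0.258, 0.699, 0.208] [0.0, 0.0, -0.0] rows 3
--
[-0.0, -0.001, 0.667] [0.0, 0.0, -0.0] rows 2
--
```

View pics/w7.png

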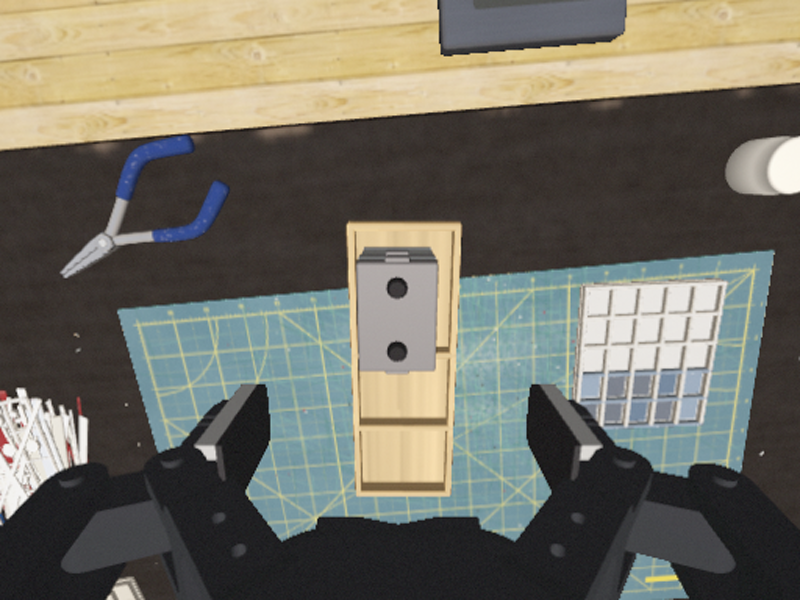

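The stack looks seated and aligned, with lugs at (397,288) and (397,351) and both tiers flush. Next, the far blue pot.

{"api": "servo_tool", "payload": {
  "series": [0,-0.095,0.822,0.063,0,0,-0.0063,0,-0.095,0.822,0.063,0,0,-0.0063,0,-0.095,0.822,0.063,0,0,-0.0063]
}}

```text
t: 16.42
ee_pos: [0.5019, -0.1919, 0.1845]
orientation: [3.139, -0.003, 3.103]
wrist_force: [0.0, 0.0, 0.1]
opening: 0.0857
gripper_force: 0.0
```

{"api": "servo_tool", "payload": {
  "series": [0,-0.127,0.817,0.062,0,0,-0.0064,0,-0.127,0.817,0.062,0,0,-0.0064,0,-0.127,0.817,0.062,0,0,-0.0064]
}}

```text
t: 16.67
ee_pos: [0.5212, -0.0941, 0.1773]
orientation: [3.14, -0.002, -3.139]
wrist_force: [0.2, 0.2, -0.3]
opening: 0.0857
gripper_force: 0.0
```

{"api": "servo_tool", "payload": {
  "series": [0,-0.161,0.812,0.062,0,0,-0.0063,0,-0.161,0.812,0.062,0,0,-0.0063,0,-0.161,0.812,0.062,0,0,-0.0063]
}}

```text
t: 16.92
ee_pos: [0.5407, 0.0034, 0.17]
orientation: [3.14, -0.002, -3.099]
wrist_force: [-0.7, 0.1, -0.1]
opening: 0.0854
gripper_force: 0.0
```

{"api": "servo_tool", "payload": {
  "series": [0,-0.258,0.698,0.209,0,0,0,0,-0.258,0.698,0.209,0,0,0,0,-0.258,0.698,0.209,0,0,0]
}}

```text
t: 17.17
ee_pos: [0.5686, 0.0889, 0.1439]
orientation: [3.141, -0.002, -3.098]
wrist_force: [0.4, -0.1, -0.4]
opening: 0.0852
gripper_force: 0.0
```

{"api": "servo_tool", "payload": {
  "series": [0,-0.258,0.699,0.208,0,0,0,0,-0.258,0.699,0.208,0,0,0,0,-0.258,0.699,0.208,0,0,0,0,-0.258,0.699,0.208,0,0,0,0,-0.258,0.699,0.208,0,0,0]
}}

```text
t: 17.58
ee_pos: [0.5948, 0.1692, 0.1202]
orientation: [-3.141, -0.003, -3.099]
wrist_force: [0.8, -0.9, 0.0]
opening: 0.0852
gripper_force: 0.0
```

{"api": "servo_tool", "payload": {
  "series": [0,0,0,0,0,0,0,0,0,0,0,0,0,0,0,0,0,0,0,0,0]
}}

```text
t: 17.83
ee_pos: [0.5957, 0.1683, 0.1218]
orientation: [-3.141, 0.0, -3.101]
wrist_force: [0.1, 0.4, 0.5]
opening: 0.0849
gripper_force: 0.0
```

```bash
python3 plan.py .595 .1705 .039 -3.1
```

```text
at [0.5957 0.1683 0.1218] [-3.1415e+00  2.0000e-04 -3.1015e+00] open 0.0849 t 17.83 F [0.1 0.4 0.5] q [ 0.27  0.49  1.75 -0.    0.9  -1.34]
[0.005, 0.019, 0.69] [-0.0, 0.0, -0.0002] rows 3
--
```

{"api": "servo_tool", "payload": {
  "series": [0,0.005,0.018,0.2,0,0,0,0,0.005,0.018,0.4,0,0,0,0,0.005,0.018,0.6,0,0,0,0,0.005,0.018,0.69,0,0,0,0,0.005,0.018,0.69,0,0,0]
}}

```text
t: 18.25
ee_pos: [0.5934, 0.1705, 0.0365]
orientation: [-3.141, -0.004, -3.101]
wrist_force: [0.0, -1.2, -0.2]
opening: 0.0857
gripper_force: 0.0
```

{"api": "servo_tool", "payload": {
  "series": [0,0,0,0,0,0,0,0.85,0,0,0,0,0,0,0.85,0,0,0,0,0,0,0.85,0,0,0,0,0,0,0.85,0,0,0,0,0,0],
  "newtons": 30
}}

```text
t: 18.67
ee_pos: [0.5957, 0.1719, 0.0396]
orientation: [3.141, 0.002, -3.1]
wrist_force: [-0.2, 0.6, -0.3]
opening: 0.0388
gripper_force: 0.0
```

{"api": "servo_tool", "payload": {
  "series": [0.85,0,0,0,0,0,0,0.85,0,0,0,0,0,0,0.85,0,0,0,0,0,0]
}}

```text
t: 18.92
ee_pos: [0.5956, 0.1719, 0.0397]
orientation: [3.141, 0.001, -3.1]
wrist_force: [-0.1, -0.5, 6.4]
opening: 0.032
gripper_force: 29.5
```

```bash
python3 plan.py .595 .17 .15 -3.1 .5723 -.065 .16 3.12 .6173 -.3 .16 3.064
```

```text
at [0.5956 0.1719 0.0397] [ 3.1413e+00  1.3000e-03 -3.1000e+00] open 0.032 t 18.92 F [-0.1 -0.5  6.4] q [ 0.28  0.61  1.78 -0.    0.75 -1.33]
[0.005, -0.016, -0.92] [0.0, 0.0002, 0.0] rows 3
--
[0.135, -0.974, -0.042] [0.0, 0.0, 0.005] rows 3
[0.104, -0.978, -0.041] [0.0, 0.0, 0.0051] rows 3
--
[-0.209, -0.975, -0.0] [0.0, 0.0, 0.0044] rows 3
[-0.235, -0.969, -0.001] [0.0, 0.0, 0.0045] rows 3
--
```

The opening is 32 mm on a 35 mm pot, so the grip may be off-centre. I'll lift a little and locate the blue top in the wrist image numerically.

{"api": "servo_tool", "payload": {
  "series": [0.85,0,0,-0.05,0,0,0,0.85,0,0,-0.15,0,0,0,0.85,0,0,-0.2,0,0,0,0.85,0,0,-0.2,0,0,0,0.85,0,0,-0.2,0,0,0]
}}

```text
t: 19.33
ee_pos: [0.5956, 0.1719, 0.0635]
orientation: [3.141, 0.002, -3.1]
wrist_force: [-0.1, 0.6, -0.7]
opening: 0.0321
gripper_force: 30.0
```

```bash
python3 snap.py w8; cat > blue.py <<'E'
import sys,pickle
from h import *
im=cv2.imread(f"pics/{sys.argv[1]}_raw.png");w=pickle.load(open(f"pics/{sys.argv[1]}.pkl","rb"))
hsv=cv2.cvtColor(im,cv2.COLOR_BGR2HSV)
m=cv2.inRange(hsv,(95,90,120),(115,255,255))
n,l,st,ce=cv2.connectedComponentsWithStats(m)
for i in range(1,n):
    if st[i,4]>150: print(st[i],ce[i].round(1),[atz(w,ce[i],z).round(4).tolist() for z in map(float,sys.argv[2:])])
E
python3 blue.py w8 .036 .06
```

```text
19.3333 [0.5956 0.1719 0.0635] [ 3.1412e+00  1.6000e-03 -3.1001e+00] 0.016
[ 221    0   71   46 1782] [253.8  22.2] [[0.4818, 0.1656, 0.036], [0.4885, 0.1659, 0.06]]
[ 223  214   64   48 1398] [254.5 232.2] [[0.5851, 0.1702, 0.036], [0.5747, 0.1697, 0.06]]
```

```bash
python3 -c "
import cv2
im=cv2.imread('pics/w8_raw.png');cv2.imwrite('pics/w8c.png',cv2.resize(im[170:350,160:360],None,fx=3.3,fy=3.3,interpolation=cv2.INTER_CUBIC))"
```

```text
(no output)
```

View pics/w8c.png

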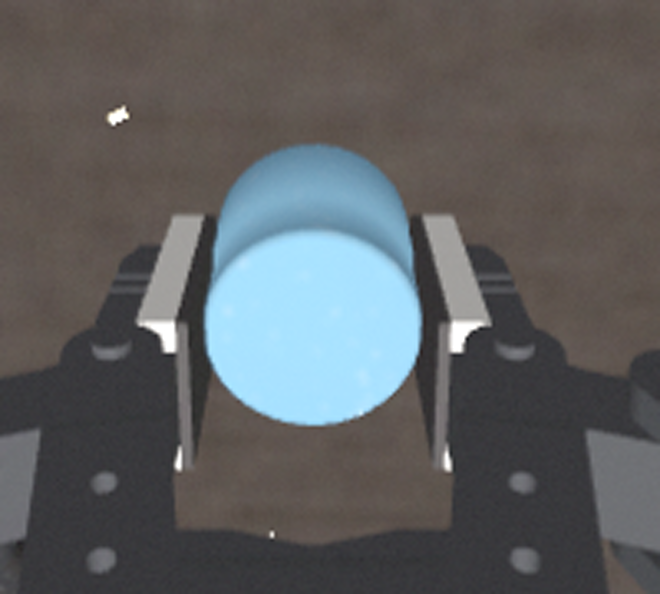

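The pot is held upright and central; its top centre is at raw (254.8,269.4). I'll carry it to the far well.

```bash
python3 -c "
from h import *;import pickle
print(atz(pickle.load(open('pics/w8.pkl','rb')),(254.8,269.4),.06))"
```

```text
[0.59432098 0.170705   0.06      ]
```

{"api": "servo_tool", "payload": {
  "series": [0.85,0,0,-0.2,0,0,0,0.85,0,0,-0.4,0,0,0,0.85,0,0,-0.6,0,0,0,0.85,0,0,-0.8,0,0,0,0.85,0,0,-0.8,0,0,0]
}}

```text
t: 19.8
ee_pos: [0.5974, 0.1724, 0.163]
orientation: [3.14, 0.006, -3.1]
wrist_force: [0.7, 0.4, -1.1]
opening: 0.032
gripper_force: 30.0
```

{"api": "servo_tool", "payload": {
  "series": [0.85,0.03,-0.2,0,0,0,0.001,0.85,0.06,-0.4,0,0,0,0.002,0.85,0.09,-0.6,0,0,0,0.003,0.85,0.11,-0.8,0,0,0,0.004,0.85,0.135,-0.975,0,0,0,0.005]
}}

```text
t: 20.22
ee_pos: [0.5831, 0.0528, 0.1577]
orientation: [-3.141, -0.001, -3.132]
wrist_force: [0.4, -0.6, -0.6]
opening: 0.0321
gripper_force: 30.0
```

{"api": "servo_tool", "payload": {
  "series": [0.85,0.03,-0.2,0,0,0,0.001,0.85,0.05,-0.4,0,0,0,0.002,0.85,0.07,-0.6,0,0,0,0.003,0.85,0.09,-0.8,0,0,0,0.004,0.85,0.104,-0.978,0,0,0,0.005]
}}

```text
t: 20.63
ee_pos: [0.5716, -0.0647, 0.1577]
orientation: [-3.142, -0.001, 3.12]
wrist_force: [0.2, 0.4, -0.6]
opening: 0.0322
gripper_force: 30.0
```

{"api": "servo_tool", "payload": {
  "series": [0.85,-0.04,-0.2,0,0,0,0.001,0.85,-0.08,-0.4,0,0,0,0.002,0.85,-0.12,-0.6,0,0,0,0.003,0.85,-0.17,-0.8,0,0,0,0.004,0.85,-0.209,-0.975,0,0,0,0.0044]
}}

```text
t: 21.05
ee_pos: [0.5948, -0.1823, 0.1577]
orientation: [3.142, -0.001, 3.092]
wrist_force: [0.5, 0.9, -0.3]
opening: 0.0323
gripper_force: 30.0
```

{"api": "servo_tool", "payload": {
  "series": [0.85,-0.04,-0.2,0,0,0,0.001,0.85,-0.08,-0.4,0,0,0,0.002,0.85,-0.12,-0.6,0,0,0,0.003,0.85,-0.18,-0.8,0,0,0,0.004,0.85,-0.235,-0.969,0,0,0,0.0045]
}}

```text
t: 21.47
ee_pos: [0.6171, -0.2999, 0.1575]
orientation: [3.141, -0.001, 3.064]
wrist_force: [0.1, 0.1, 0.2]
opening: 0.0325
gripper_force: 30.0
```

{"api": "servo_tool", "payload": {
  "series": [0.85,0,0,0,0,0,0,0.85,0,0,0,0,0,0,0.85,0,0,0,0,0,0,0.85,0,0,0,0,0,0]
}}

```text
t: 21.8
ee_pos: [0.617, -0.2972, 0.158]
orientation: [3.141, -0.001, 3.065]
wrist_force: [0.7, -0.2, -0.4]
opening: 0.0323
gripper_force: 30.1
```

```bash
python3 plan.py .6173 -.3 .048 3.064
```

```text
at [ 0.617  -0.2972  0.158 ] [ 3.1409e+00 -1.2000e-03  3.0650e+00] open 0.0323 t 21.8 F [ 0.7 -0.2 -0.4] q [-0.45  0.54  1.57  0.    1.03 -1.95]
[-0.005, -0.023, 0.917] [0.0001, -0.0002, 0.0002] rows 3
--
```

{"api": "servo_tool", "payload": {
  "series": [0.85,-0.008,-0.02,0.2,0,0,0,0.85,-0.008,-0.02,0.45,0,0,0,0.85,-0.008,-0.02,0.68,0,0,0,0.85,-0.008,-0.02,0.83,0,0,0,0.85,-0.008,-0.02,0.88,0,0,0]
}}

```text
t: 22.22
ee_pos: [0.6162, -0.2988, 0.0497]
orientation: [3.14, -0.005, 3.065]
wrist_force: [-0.5, -0.0, -0.5]
opening: 0.0321
gripper_force: 30.1
```

{"api": "servo_tool", "payload": {
  "series": [0.85,0,0,0,0,0,0,0.85,0,0,0.02,0,0,0,0.85,0,0,0.035,0,0,0,0.85,0,0,0.035,0,0,0,0.85,0,0,0.035,0,0,0]
}}

```text
t: 22.63
ee_pos: [0.6189, -0.3011, 0.05]
orientation: [-3.141, 0.002, 3.064]
wrist_force: [-0.0, -0.6, 0.1]
opening: 0.0318
gripper_force: 30.1
```

{"api": "servo_tool", "payload": {
  "series": [0.85,0,0,0.015,0,0,0,0.85,0,0,0.025,0,0,0,0.85,0,0,0.032,0,0,0,0.85,0,0,0.032,0,0,0]
}}

```text
t: 22.97
ee_pos: [0.6187, -0.301, 0.0463]
orientation: [-3.141, 0.001, 3.064]
wrist_force: [-2.7, 1.7, 7.9]
opening: 0.0323
gripper_force: 31.1
```

{"api": "servo_tool", "payload": {
  "series": [0,0,0,0,0,0,0,0,0,0,0,0,0,0,0,0,0,0,0,0,0,0,0,0,0,0,0,0,0,0,0,0,0,0,0]
}}

```text
t: 23.38
ee_pos: [0.6182, -0.3008, 0.0448]
orientation: [3.142, -0.0, 3.064]
wrist_force: [-0.4, 0.5, -0.5]
opening: 0.0856
gripper_force: 0.0
```

{"api": "servo_tool", "payload": {
  "series": [0,0,0,-0.15,0,0,0,0,0,0,-0.4,0,0,0,0,0,0,-0.7,0,0,0,0,0,0,-1,0,0,0,0,0,0,-1,0,0,0]
}}

```text
t: 23.8
ee_pos: [0.6218, -0.3026, 0.1727]
orientation: [-3.138, 0.01, 3.064]
wrist_force: [1.9, -1.6, 0.9]
opening: 0.0854
gripper_force: 0.0
```

{"api": "servo_tool", "payload": {
  "series": [0,0,0,0,0,0,0,0,0,0,0,0,0,0]
}}

```text
t: 23.97
ee_pos: [0.6179, -0.3007, 0.1646]
orientation: [3.141, -0.0, 3.064]
wrist_force: [0.4, -0.5, -0.4]
opening: 0.0854
gripper_force: 0.0
```

```bash
python3 snap.py w9; python3 blue.py w9 .0425; python3 plan.py .4663 .166 .13 -3.1
```

```text
23.9667 [ 0.6179 -0.3007  0.1646] [ 3.1414e+00 -4.0000e-04  3.0643e+00] 0.025
[237 184  35  34 951] [254.  200.5] [[0.6176, -0.3023, 0.0425]]
at [ 0.6174 -0.3005  0.1636] [ 3.1408e+00 -1.9000e-03  3.0643e+00] open 0.0852 t 24.02 F [-0.2  0.1 -0.2] q [-0.46  0.54  1.56 -0.    1.04 -1.95]
[0.389, 0.944, 0.072] [0.0, -0.0001, -0.0047] rows 3
[0.361, 0.956, 0.071] [0.0, -0.0001, -0.0047] rows 3
[0.332, 0.966, 0.071] [0.0001, -0.0, -0.0048] rows 3
[0.303, 0.975, 0.07] [0.0, -0.0001, -0.0047] rows 3
--
```

The far-well pot is at (0.6176, −0.302) and upright. Now the near blue pot.

{"api": "servo_tool", "payload": {
  "series": [0,0.389,0.944,0.072,0,0,-0.0047,0,0.389,0.944,0.072,0,0,-0.0047,0,0.389,0.944,0.072,0,0,-0.0047]
}}

```text
t: 24.27
ee_pos: [0.5784, -0.1829, 0.154]
orientation: [3.141, -0.003, 3.093]
wrist_force: [0.4, 0.6, 0.3]
opening: 0.0854
gripper_force: 0.0
```

{"api": "servo_tool", "payload": {
  "series": [0,0.361,0.956,0.071,0,0,-0.0047,0,0.361,0.956,0.071,0,0,-0.0047,0,0.361,0.956,0.071,0,0,-0.0047]
}}

```text
t: 24.52
ee_pos: [0.5404, -0.0658, 0.1459]
orientation: [3.141, -0.003, 3.123]
wrist_force: [1.9, 1.1, 0.1]
opening: 0.0853
gripper_force: 0.0
```

{"api": "servo_tool", "payload": {
  "series": [0,0.332,0.966,0.071,0,0,-0.0048,0,0.332,0.966,0.071,0,0,-0.0048,0,0.332,0.966,0.071,0,0,-0.0048]
}}

```text
t: 24.77
ee_pos: [0.5027, 0.0506, 0.1376]
orientation: [-3.141, -0.003, -3.13]
wrist_force: [0.5, 0.3, -0.9]
opening: 0.0852
gripper_force: 0.0
```

{"api": "servo_tool", "payload": {
  "series": [0,0.303,0.975,0.07,0,0,-0.0047,0,0.303,0.975,0.07,0,0,-0.0047,0,0.303,0.975,0.07,0,0,-0.0047,0,0.303,0.975,0.07,0,0,-0.0047,0,0.303,0.975,0.07,0,0,-0.0047]
}}

```text
t: 25.18
ee_pos: [0.4654, 0.167, 0.1294]
orientation: [-3.141, -0.003, -3.096]
wrist_force: [0.3, -0.1, 0.7]
opening: 0.0856
gripper_force: 0.0
```

{"api": "servo_tool", "payload": {
  "series": [0,0,0,0,0,0,0,0,0,0,0,0,0,0,0,0,0,0,0,0,0]
}}

```text
t: 25.43
ee_pos: [0.4674, 0.1643, 0.1305]
orientation: [-3.141, -0.001, -3.102]
wrist_force: [-0.0, -0.1, -0.1]
opening: 0.0856
gripper_force: 0.0
```

```bash
python3 snap.py w10; python3 blue.py w10 .036; python3 plan.py .4663 .166 .04 -3.1
```

```text
25.4333 [0.4674 0.1643 0.1305] [-3.1413e+00 -6.0000e-04 -3.1020e+00] 0.005
[ 238  182   41   47 1528] [258. 205.] [[0.4624, 0.1657, 0.036]]
at [0.4675 0.1644 0.1307] [-3.1414e+00 -4.0000e-04 -3.1021e+00] open 0.0854 t 25.48 F [-0.7 -0.2 -0.2] q [ 0.34  0.32  2.01 -0.    0.81 -1.28]
[0.009, 0.014, 0.756] [-0.0, -0.0001, -0.0003] rows 3
--
```

{"api": "servo_tool", "payload": {
  "series": [0,0.009,0.014,0.2,0,0,0,0,0.009,0.014,0.4,0,0,0,0,0.009,0.014,0.6,0,0,0,0,0.009,0.014,0.74,0,0,0,0,0.009,0.014,0.76,0,0,0]
}}

```text
t: 25.9
ee_pos: [0.4647, 0.1657, 0.0372]
orientation: [-3.14, -0.004, -3.102]
wrist_force: [-0.2, -0.6, -0.1]
opening: 0.0854
gripper_force: 0.0
```

{"api": "servo_tool", "payload": {
  "series": [0,0,0,0,0,0,0,0,0,0,0,0,0,0,0.85,0,0,0,0,0,0,0.85,0,0,0,0,0,0,0.85,0,0,0,0,0,0]
}}

```text
t: 26.32
ee_pos: [0.4667, 0.1674, 0.0406]
orientation: [3.141, 0.002, -3.1]
wrist_force: [0.1, 0.5, -0.1]
opening: 0.0515
gripper_force: 0.0
```

{"api": "servo_tool", "payload": {
  "series": [0.85,0,0,0,0,0,0,0.85,0,0,0,0,0,0,0.85,0,0,0,0,0,0,0.85,0,0,0,0,0,0]
}}

```text
t: 26.65
ee_pos: [0.4665, 0.1674, 0.0404]
orientation: [3.141, 0.001, -3.1]
wrist_force: [-1.9, -0.3, 7.6]
opening: 0.0323
gripper_force: 29.2
```

```bash
python3 plan.py .4663 .166 .15 -3.1 .53 -.05 .16 3.12 .5585 -.295 .16 3.064
```

```text
at [0.4665 0.1674 0.0404] [ 3.1413e+00  1.0000e-03 -3.1000e+00] open 0.0323 t 26.65 F [-1.9 -0.3  7.6] q [ 0.34  0.48  2.06 -0.    0.6  -1.27]
[0.001, -0.011, -0.913] [0.0, 0.0002, 0.0] rows 3
--
[-0.228, -0.91, -0.042] [0.0, -0.0, 0.005] rows 3
[-0.256, -0.903, -0.042] [0.0, -0.0, 0.0051] rows 3
--
[-0.094, -0.679, -0.0] [0.0, -0.0, 0.003] rows 3
[-0.107, -0.677, -0.0] [0.0, -0.0, 0.0029] rows 3
[-0.119, -0.674, -0.001] [0.0, -0.0, 0.003] rows 3
--
```

{"api": "servo_tool", "payload": {
  "series": [0.85,0,0,-0.15,0,0,0,0.85,0,0,-0.35,0,0,0,0.85,0,0,-0.6,0,0,0,0.85,0,0,-0.8,0,0,0,0.85,0,0,-0.913,0,0,0]
}}

```text
t: 27.07
ee_pos: [0.467, 0.1676, 0.1521]
orientation: [3.141, 0.003, -3.1]
wrist_force: [0.4, 0.7, -0.4]
opening: 0.0322
gripper_force: 30.4
```

{"api": "servo_tool", "payload": {
  "series": [0.85,-0.05,-0.19,-0.01,0,0,0.001,0.85,-0.1,-0.38,-0.02,0,0,0.002,0.85,-0.14,-0.56,-0.03,0,0,0.003,0.85,-0.18,-0.74,-0.035,0,0,0.004,0.85,-0.228,-0.91,-0.042,0,0,0.005]
}}

```text
t: 27.48
ee_pos: [0.4978, 0.0582, 0.1546]
orientation: [-3.142, 0.0, -3.132]
wrist_force: [0.4, -0.2, -1.4]
opening: 0.0322
gripper_force: 30.4
```

{"api": "servo_tool", "payload": {
  "series": [0.85,-0.05,-0.19,-0.01,0,0,0.001,0.85,-0.1,-0.38,-0.02,0,0,0.002,0.85,-0.15,-0.56,-0.03,0,0,0.003,0.85,-0.2,-0.74,-0.035,0,0,0.004,0.85,-0.256,-0.903,-0.042,0,0,0.0051]
}}

```text
t: 27.9
ee_pos: [0.5297, -0.0501, 0.1595]
orientation: [-3.142, -0.0, 3.119]
wrist_force: [0.5, 1.0, -0.1]
opening: 0.0319
gripper_force: 30.4
```

{"api": "servo_tool", "payload": {
  "series": [0.85,-0.03,-0.19,0,0,0,0.001,0.85,-0.05,-0.38,0,0,0,0.002,0.85,-0.07,-0.55,0,0,0,0.003,0.85,-0.094,-0.679,0,0,0,0.003]
}}

```text
t: 28.23
ee_pos: [0.5391, -0.132, 0.1594]
orientation: [-3.141, 0.0, 3.1]
wrist_force: [0.1, 0.2, 0.1]
opening: 0.0319
gripper_force: 30.4
```

{"api": "servo_tool", "payload": {
  "series": [0.85,-0.03,-0.19,0,0,0,0.001,0.85,-0.05,-0.38,0,0,0,0.002,0.85,-0.08,-0.55,0,0,0,0.003,0.85,-0.107,-0.677,0,0,0,0.003]
}}

```text
t: 28.57
ee_pos: [0.5487, -0.2138, 0.1595]
orientation: [-3.141, 0.0, 3.081]
wrist_force: [-0.2, -0.5, -0.3]
opening: 0.0317
gripper_force: 30.4
```

{"api": "servo_tool", "payload": {
  "series": [0.85,-0.03,-0.19,0,0,0,0.001,0.85,-0.06,-0.38,0,0,0,0.002,0.85,-0.09,-0.55,0,0,0,0.003,0.85,-0.119,-0.674,0,0,0,0.003,0.85,-0.119,-0.674,0,0,0,0.003]
}}

```text
t: 28.98
ee_pos: [0.5587, -0.2963, 0.1594]
orientation: [-3.141, 0.001, 3.062]
wrist_force: [-0.6, 0.6, 1.1]
opening: 0.032
gripper_force: 30.4
```

{"api": "servo_tool", "payload": {
  "series": [0.85,0,0,0,0,0,0,0.85,0,0,0,0,0,0,0.85,0,0,0,0,0,0,0.85,0,0,0,0,0,0]
}}

```text
t: 29.32
ee_pos: [0.5581, -0.2928, 0.1594]
orientation: [3.141, -0.0, 3.064]
wrist_force: [-0.4, 0.8, -0.8]
opening: 0.0318
gripper_force: 30.4
```

```bash
python3 plan.py .5585 -.295 .0469 3.064
```

```text
at [ 0.5581 -0.2928  0.1594] [ 3.1413e+00 -3.0000e-04  3.0641e+00] open 0.0318 t 29.32 F [-0.4  0.8 -0.8] q [-0.49  0.46  1.7   0.    0.98 -1.98]
[-0.005, -0.018, 0.937] [0.0, -0.0, 0.0] rows 3
--
```

{"api": "servo_tool", "payload": {
  "series": [0.85,-0.006,-0.015,0.2,0,0,0,0.85,-0.006,-0.015,0.45,0,0,0,0.85,-0.006,-0.015,0.68,0,0,0,0.85,-0.006,-0.015,0.83,0,0,0,0.85,-0.006,-0.015,0.89,0,0,0]
}}

```text
t: 29.73
ee_pos: [0.5571, -0.2941, 0.0497]
orientation: [3.14, -0.004, 3.064]
wrist_force: [-0.5, 0.7, -0.8]
opening: 0.0321
gripper_force: 30.4
```

{"api": "servo_tool", "payload": {
  "series": [0.85,0,0,0,0,0,0,0.85,0,0,0.02,0,0,0,0.85,0,0,0.035,0,0,0,0.85,0,0,0.035,0,0,0,0.85,0,0,0.035,0,0,0]
}}

```text
t: 30.15
ee_pos: [0.5593, -0.296, 0.0494]
orientation: [-3.141, 0.002, 3.063]
wrist_force: [-0.2, -0.8, -0.4]
opening: 0.032
gripper_force: 30.4
```

{"api": "servo_tool", "payload": {
  "series": [0.85,0,0,0.01,0,0,0,0.85,0,0,0.018,0,0,0,0.85,0,0,0.023,0,0,0,0.85,0,0,0.023,0,0,0]
}}

```text
t: 30.48
ee_pos: [0.5592, -0.2959, 0.047]
orientation: [-3.141, 0.001, 3.063]
wrist_force: [-2.6, 2.1, 13.2]
opening: 0.0319
gripper_force: 31.7
```

Contact on the well floor. I'll release, rise and take a last look.

{"api": "servo_tool", "payload": {
  "series": [0,0,0,0,0,0,0,0,0,0,0,0,0,0,0,0,0,0,0,0,0,0,0,0,0,0,0,0,0,0,0,0,0,0,0]
}}

```text
t: 30.9
ee_pos: [0.5587, -0.2956, 0.0454]
orientation: [3.142, -0.0, 3.063]
wrist_force: [1.1, -0.7, -0.2]
opening: 0.0855
gripper_force: 0.0
```

{"api": "servo_tool", "payload": {
  "series": [0,0,0,-0.15,0,0,0,0,0,0,-0.4,0,0,0,0,0,0,-0.7,0,0,0,0,0,0,-1,0,0,0,0,0,0,-1,0,0,0]
}}

```text
t: 31.32
ee_pos: [0.5621, -0.2975, 0.1727]
orientation: [-3.138, 0.009, 3.063]
wrist_force: [0.9, -0.7, 1.2]
opening: 0.0855
gripper_force: 0.0
```

{"api": "servo_tool", "payload": {
  "series": [0,0,0,-0.3,0,0,0,0,0,0,-0.5,0,0,0,0,0,0,-0.5,0,0,0,0,0,0,-0.5,0,0,0,0,0,0,-0.5,0,0,0]
}}

```text
t: 31.73
ee_pos: [0.5583, -0.2954, 0.2247]
orientation: [3.141, -0.001, 3.063]
wrist_force: [0.0, 0.3, -0.5]
opening: 0.0853
gripper_force: 0.0
```

```bash
python3 snap.py w11; python3 blue.py w11 .0425
```

```text
31.7333 [ 0.5583 -0.2954  0.2247] [ 3.1413e+00 -8.0000e-04  3.0631e+00] 0.017
[ 79  14  43  40 432] [96.7 27.7] [[0.3938, -0.4337, 0.0425]]
[100  44  44  38 410] [125.6  66.9] [[0.4297, -0.4134, 0.0425]]
[240 168  29  32 708] [253.8 183.4] [[0.5567, -0.2973, 0.0425]]
[240 216  28  31 634] [253.5 232.2] [[0.6144, -0.3022, 0.0425]]
```

View pics/w11.png

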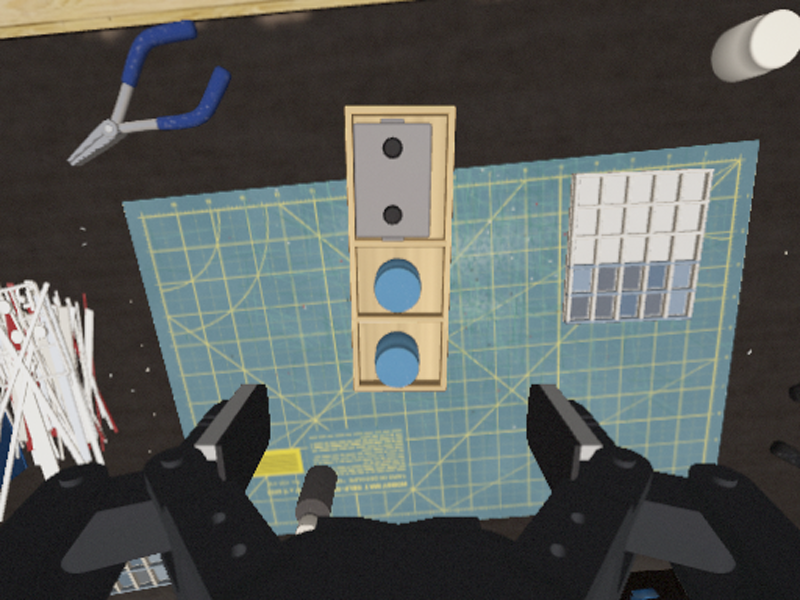

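The stack sits in the long bay with lugs at (392,148) and (392,215), and one pot stands in each well, at (397,286) and (397,361). Handing in.

```bash
python3 -c "
from station import *
print(hand_in())"
```

```text
the job is handed in; nothing more can be done
None
```

The deep box is in the long bay with the shallow box locked on its lugs, one blue pot stands in each short well, the plain box and tin were left alone, and the job was handed in at about 32 s; the hand-in gave no verdict.

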